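# Set out the bench for a dowel joint

## Task

Count out the dowels by slowly tilting the counting board away from its channel until a dowel lies in each of its three pockets, then tip the board back so that the rest roll home into the channel, and leave it tipped that way; let the dowels roll, do not handle them. Lay the tools from the mat flat in the kit tray in order of use, each along the middle of its own lane with its handle towards the robot: from the robot's left awl, chisel, spatula, mallet, leaving the lane of a missing tool empty. Leave the glue bottle, the offcut and the tin alone.

Things in the scene. Friction and masses are not known exactly. Their poses are not given: they have to be found in the camera images.
- board (a joint): tilt of the rocking counting board, rad: 0 level (at the start), positive with the far end (away from the robot) down, negative with the near end, where the channel is, down; stops at -0.52 and +0.52. The hinge is stiff: pressing a tab down with about 5 N moves it and it stays where it is left. A tilt of 0.45 or more either way is needed for a dowel to roll across a full pocket
- board_axis (a point): middle of the counting board on its hinge, 110 mm above the bench; x along the board to its far end, y along the hinge, z square to the board, up. The plywood board is 310 mm long over its tabs and 100 wide; its lands lie 8 mm, its wall tops 38 mm above this point. Two dark posts 50 mm long, 12 thick, 130 tall stand outside its walls at the hinge
- pocket2 (a point): middle pocket: where the centre of a dowel lying in it is, in the board's axes (40 mm ahead of the axis). The other two are 33 mm to either side along the board. Each is a slot across the board, 23 mm along it, 19.5 mm deep, a dowel in it is all but flush. Tilted slowly, dowels drop in; tilted fast they may skip a pocket: then tip back and try again
- channel (a point): middle of the channel's floor, in the board's axes: the bay at the near end of the board, 105 mm along it, 84 mm wide, floor sloping 8 degrees down to the near end wall, so that dowels leave it only when the far end is pressed down by more than about 0.15 rad
- far_tab (a point): centre of the top face of the wooden press tab (32 mm along the board, 60 across, 12 thick) at the board's far end; moves with the board, 139 mm ahead of the axis and 38 mm above it
- near_tab (a point): the same for the press tab at the board's near end, beyond the channel, 139 mm behind the axis
- dowel1: centre of a plain wooden dowel with round ends, 80 mm long and 20 mm thick, 18 g, lying across the board (its y axis is its length); 4 or 5 of them are in the channel at the start (None: absent)
- dowel2: centre of a plain wooden dowel with round ends, 80 mm long and 20 mm thick, 18 g, lying across the board (its y axis is its length); 4 or 5 of them are in the channel at the start (None: absent)
- dowel3: centre of a plain wooden dowel with round ends, 80 mm long and 20 mm thick, 18 g, lying across the board (its y axis is its length); 4 or 5 of them are in the channel at the start (None: absent)
- dowel4: centre of a plain wooden dowel with round ends, 80 mm long and 20 mm thick, 18 g, lying across the board (its y axis is its length); 4 or 5 of them are in the channel at the start (None: absent)
- dowel5: centre of a plain wooden dowel with round ends, 80 mm long and 20 mm thick, 18 g, lying across the board (its y axis is its length); 4 or 5 of them are in the channel at the start (None: absent)
- awl_grip (a point): marking awl: dark wooden handle 80 mm long, 26 wide, 20 tall, then a brass collar and a thin round steel spike reaching 105 mm from this point; 60 g. The point is where to grip, in the handle, 10 mm above the underside; x points to the working end, z up. On a 3 mm rubber mat at the start, or absent (None)
- chisel_grip (a point): chisel: brown wooden handle 90 mm long, 29 wide, 22 tall, then a steel collar and a flat steel blade 16 mm wide reaching 125 mm from this point; 140 g. The point is where to grip, in the handle, 11 mm above the underside; x points to the working end, z up. On a 3 mm rubber mat at the start, or absent (None)
- spatula_grip (a point): glue spatula, all pale wood: handle 90 mm long, 26 wide, 20 tall, then a flat paddle 36 mm wide, 5 thick, reaching 125 mm from this point; 60 g. The point is where to grip, in the handle, 10 mm above the underside; x points to the working end, z up. On a 3 mm rubber mat at the start, or absent (None)
- mallet_grip (a point): small joiner's mallet, pale wood: handle 24 mm wide and 24 tall from 85 mm behind this point to the head, head 40 mm long along x, 84 wide, 50 tall, from 24 to 64 mm ahead of this point; about 220 g, the weight is in the head, on which it rests, the handle being held 13 mm off the bench. The point is where to grip, in the handle, 25 mm above the underside; x points to the working end, z up. On a 3 mm rubber mat at the start, or absent (None)
- mallet_head (a point): centre of the end face of the mallet head, 64 mm ahead of its grip point
- tray: fixed plywood kit tray, 222 mm (x) by 267 mm (y), floor 6 mm thick, rim 20 mm above the bench; short dark ribs 8 mm high at its near and far sides mark four lanes that run along x, side by side along y. Origin under its centre; x away from the robot, y to the robot's left
- lane1 (a point): lane 1 from the robot's left, the awl's (45 mm wide): point on the tray's floor over which the tool's grip point belongs; x along the lane, away from the robot
- lane2 (a point): lane 2 from the robot's left, the chisel's (45 mm wide): point on the tray's floor over which the tool's grip point belongs; x along the lane, away from the robot
- lane3 (a point): lane 3 from the robot's left, the spatula's (45 mm wide): point on the tray's floor over which the tool's grip point belongs; x along the lane, away from the robot
- lane4 (a point): lane 4 from the robot's left, the mallet's (the wide one, 105 mm): point on the tray's floor over which the tool's grip point belongs; x along the lane, away from the robot
- glue: glue bottle 150 mm tall, 60 mm thick, a bystander
- offcut: offcut of timber 70 x 160 x 45 mm, a bystander
- tin: steel tin 100 mm tall, 74 mm thick, a bystander

How it is judged:
By the outcome, as a careful person would: the job done as asked, in the order asked, and still so for the second after the job is handed in, with the robot touching nothing.
Of dowel5, awl, chisel, spatula, mallet only 4 to 5 are there at a start; the rules pass over those that are not, and their reading is None.
At some moment in a run one of awl, chisel, spatula, mallet may be knocked a few centimetres aside while the robot is not near it.
Once in a run the grip may slacken for a moment while it holds something.
It also fails if it takes over 210 s, if anything falls off the work surface, if the arm or the gripper's body presses on something with over 40 N, if the wrist force passes 120 N, or if a joint passes its speed limit or range.

## Robot

A 6-joint arm with a two-finger parallel gripper is mounted at the origin on the work surface. World frame = base frame: x ahead of the robot, y to its left, z up, the work surface at z = 0. Lengths are in m, angles in rad, forces in N, time in s.
With the tool pointing down it reaches from about 0.375 to 0.9 m from the base axis. Payload 3.1 kg.
Tool frame: the origin (TCP) lies at the very end of the fingers, on their centre line; the grasp point (between the pads) lies 19 mm behind it (manip.pinch_z is the distance from the TCP to the grasp point, in m); z points along the fingers, y is the line along which they close (so a half turn about z gives the same grasp; the last joint's range is limited). The gripper opens to 85 mm and grips with 20 to 120 N. Pads are 22 mm wide; open, the fingers measure 114 mm over their backs; the gripper's body (76 mm by 85 mm) begins 54 mm behind the grasp point. The pads swing forward as they close: fully open they stand 13 mm farther back than shut.
Start: joints at [-1.308, 0.527, 1.433, -0, 1.181, -0.178], TCP at [0.267, -0.565, 0.231] pointing down, gripper open.
Joint ranges: [-3.08, 3.08], [-0.75, 2.2], [0.22, 2.44], [-1.43, 4.57], [0, 2.65], [-2.85, 2.85]. Speed limits (rad/s): [2.79, 2.79, 3.14, 3.14, 3.14, 3.14].

## Interface

Orientations are given as a unit quaternion [x, y, z, w].
In Python, from station import manip gives the robot as it stands.
- The arm moves only by the tool servo_tool, never from a script. Its argument "commands" is one flat list of numbers, 7 for each row, row after row: the shift along the tool's x, y, z each as a share of 500 mm, from -1 to 1, then the turn, a rotation vector about the tool's x, y, z each as a share of 360 degrees, from -1 to 1, then the opening, from -1 (shut) to 1 (fully open). In form: [dx, dy, dz, rx, ry, rz, claw, dx, dy, dz, rx, ry, rz, claw, ...]. A call has 1 to 12 rows; each row shifts and turns the commanded pose from where the row before left it, along the tool's axes as they then stand; what a row does not reach is not made up. A row lasts 1/12 s, in which the tool goes at most 41.7 mm and 7.16 degrees, less where a joint would pass 70% of its speed; a pose out of reach is approached as far as the arm can. A call with a number of a shift or a turn outside -1 to 1 is refused whole. A call with a gripper value outside its range is refused whole. The fingers move at their own pace and stop on an object; "force" is the grip in N (left out, the last holds). Time passes only in rows, so rows that do not move let the fingers close. It gives the time, the measured TCP pose, the force, the opening and the grip force at its end, in the units of the state.
- manip.sense(): the state, without advancing time (a new reading comes with each control period).
- manip.snapshot(name): name is "scene" or "side" or "wrist"; returns a dict with "img" (400x640x3 uint8, red, green, blue), "mtx" (3x3 intrinsics, pixels), "world_to_cam" (4x4, takes a point from world to camera coordinates). Camera axes: x right, y up, looking along -z (the intrinsics and any distortion apply to the point x, -y, -z); pixel columns grow to the right and rows downward; lengths in m; the calibration is good to about 2 mm. A picture is of the moment at which its call begins. There is no depth.
- manip.sign_off(): hands the job in; it is judged then, once.
Trained networks look in a picture, given as the dict that the camera call returned (one of the last four; its "shot" number tells which), for a name from the list of things; names that differ only in an ending like _2 or _b are one class to them, and where a whole thing is asked for, a point or a joint stands for the part that bears it (a point fixed in the world has none). Each returns a list of dicts, best first, with "conf" (0 to 1); they miss things now and then, are a little off and sometimes report something else, mostly with a low value. They report only what shows in the picture. A call takes as long as a camera call.
- manip.look_for(picture, query): "box" ([left, top, width, height] in pixels, round what is visible of it).
- manip.silhouettes(picture, query): "pixels" (400x640 bool, what is visible of it) and "box" ([left, top, width, height] in pixels, round what is visible of it).
The state is a dict: "t": time; "q": joint angles; "qd": joint speeds; "tau": joint torques, N m; "tcp_pos": TCP position; "tool_rot": TCP orientation; "force": force on the tool from outside, world axes, zero at the start; "ft_torque": the same for the moment, N m; "finger_gap": opening from 0.0 (shut) to 1.0 (fully open); "gripper_force": force on a finger pad.
Only numpy, scipy, OpenCV 4.12 (cv2) and the standard library are available. Lean on these libraries where they do the work, as an engineer would, in place of code of your own. Each camera call takes 0.05 s, during which the arm holds its last target. There are 200 camera calls.

## Working session

There is one attempt and no reset: what is moved stays moved. The work goes in short steps, Python scripts to look and compute and a tool call to move; the robot and the scene stay as the last step left them, time stands still between calls to the robot, and variables do not carry over. Pictures are saved under pics/ and viewed, at most 14 in all, crops included, and the job is handed in when it is done.

Besides the shell and the picture viewer there is one more tool, called as name(argument=value, ...) on one line, values as JSON. servo_tool: Moves the arm, as the interface text tells. Its arguments: {"type":"object","properties":{"commands":{"type":"array"},"force":{"type":"number"}},"required":["commands"]}

```bash
ls; mkdir -p pics; python3 - <<'E'
from station import manip
import cv2,numpy as np
s=manip.sense();print(s['t'],s['tcp_pos'],s['tool_rot'],s['finger_gap'])
for n in ['scene','side']:
    p=manip.snapshot(n);cv2.imwrite(f'pics/{n}0.png',p['img'][:,:,::-1])
    print(n,np.round(p['mtx'],1).tolist(),np.round(p['world_to_cam'],3).tolist(),p.keys())
    for q in ['awl_grip','chisel_grip','spatula_grip','mallet_grip','tray','board','dowel1','glue','offcut','tin']:
        print(q,[(np.round(d['box']).astype(int).tolist(),round(d['conf'],2)) for d in manip.look_for(p,q)][:6])
E
```

```text
pics
0.0 [ 0.2670701  -0.56424995  0.23032029] [ 9.75700665e-01  2.19104912e-01 -5.67240935e-05 -1.11623556e-03] 1.0022431327056711
scene [[464.6, 0.0, 322.5], [0.0, 464.6, 192.8], [0.0, 0.0, 1.0]] [[0.725, 0.689, 0.011, -0.397], [-0.566, 0.586, 0.58, 0.269], [0.393, -0.426, 0.815, -1.855], [0.0, 0.0, 0.0, 1.0]] dict_keys(['img', 'mtx', 'world_to_cam', 'shot'])
awl_grip [([214, 212, 108, 101], 0.62), ([362, 140, 28, 23], 0.45)]
chisel_grip [([347, 150, 38, 22], 0.7), ([359, 116, 41, 34], 0.54), ([284, 158, 79, 67], 0.43)]
spatula_grip [([335, 162, 44, 24], 0.84), ([348, 152, 37, 21], 0.51), ([212, 216, 107, 94], 0.42)]
mallet_grip [([358, 117, 40, 31], 0.77)]
tray [([211, 213, 109, 98], 0.94), ([360, 117, 39, 31], 0.3)]
board [([288, 157, 75, 68], 0.61), ([306, 180, 15, 10], 0.23)]
dowel1 [([310, 174, 14, 17], 0.69), ([300, 175, 14, 12], 0.57), ([293, 167, 17, 10], 0.56)]
glue [([392, 177, 19, 41], 0.63)]
offcut [([336, 236, 46, 52], 0.62), ([304, 177, 19, 16], 0.5)]
tin [([163, 239, 29, 36], 0.92), ([289, 167, 22, 12], 0.48)]
side [[455.4, 0.0, 320.9], [0.0, 455.4, 199.7], [0.0, 0.0, 1.0]] [[-0.929, -0.37, -0.013, 0.536], [0.252, -0.658, 0.71, -0.267], [-0.271, 0.656, 0.704, -1.438], [0.0, 0.0, 0.0, 1.0]] dict_keys(['img', 'mtx', 'world_to_cam', 'shot'])
awl_grip [([312, 157, 70, 48], 0.72), ([286, 302, 30, 16], 0.5)]
chisel_grip [([276, 286, 58, 16], 0.78)]
spatula_grip [([280, 262, 53, 17], 0.84)]
mallet_grip [([274, 315, 54, 35], 0.76), ([290, 301, 27, 21], 0.72)]
tray [([318, 153, 64, 52], 0.79)]
board [([277, 182, 98, 47], 0.87)]
dowel1 [([330, 200, 3, 10], 0.66), ([331, 201, 16, 12], 0.63), ([342, 205, 6, 8], 0.58), ([347, 205, 6, 13], 0.52)]
glue [([239, 223, 23, 38], 0.87), ([272, 314, 58, 34], 0.66)]
offcut [([260, 181, 27, 41], 0.64)]
tin [([400, 137, 20, 29], 0.84)]
```

```bash
python3 - <<'E'
import cv2
a=cv2.imread('pics/scene0.png')[90:330,140:440];b=cv2.imread('pics/side0.png')[120:360,200:440]
cv2.imwrite('pics/c1.png',cv2.resize(a,None,fx=2.5,fy=2.5,interpolation=2)); cv2.imwrite('pics/c2.png',cv2.resize(b,None,fx=2.5,fy=2.5,interpolation=2))
E
```

```text
(no output)
```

View pics/c1.png

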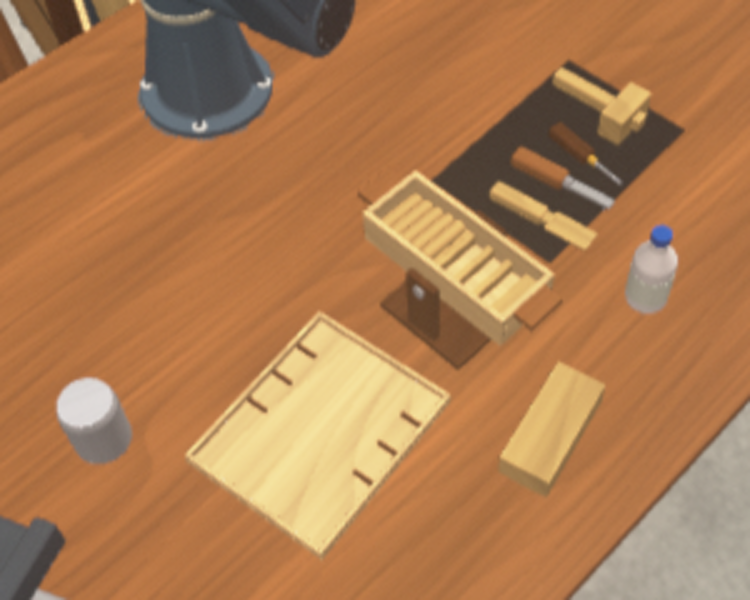

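View pics/c2.png

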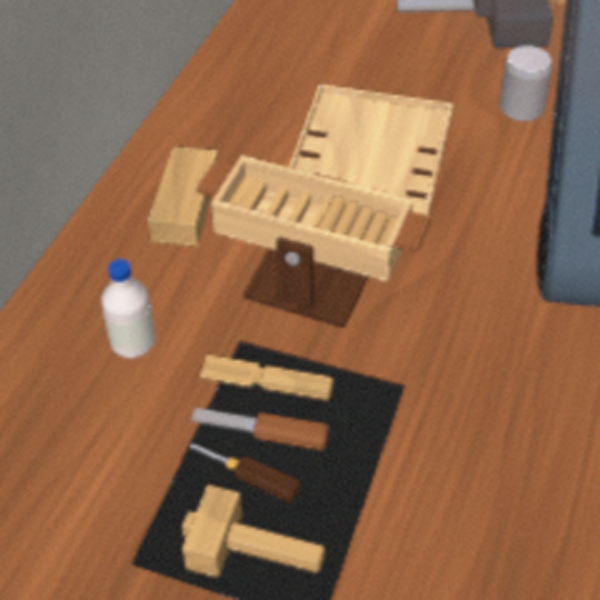

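The scene camera shows all four tools on the mat: mallet at c1 (600,105), awl (585,155), chisel (560,178), spatula (543,215). The board runs from (391,193) near to (527,295) far, the tray's corners are (320,315), (188,455), (322,552) and (449,397), and the side view agrees.

```bash
cat > h.py <<'E'
import numpy as np,cv2
from scipy.spatial.transform import Rotation as R
from station import manip
def ray(p,uv):
    M=np.array(p['world_to_cam']);K=np.array(p['mtx'])
    d=np.linalg.inv(K)@np.array([uv[0],uv[1],1.]);d=M[:3,:3].T@np.array([d[0],-d[1],-d[2]])
    return -M[:3,:3].T@M[:3,3],d
def onz(p,uv,z):
    c,d=ray(p,uv);return c+d*(z-c[2])/d[2]
def proj(p,X):
    M=np.array(p['world_to_cam']);c=M[:3,:3]@np.array(X)+M[:3,3];q=np.array(p['mtx'])@np.array([c[0],-c[1],-c[2]]);return q[:2]/q[2]
def delta(target,yaw_x):
    """rows sum (tool axes mm) to go to TCP target; yaw of tool x (deg) wanted, pointing down"""
    s=manip.sense();r=R.from_quat(s['tool_rot']);c=np.cos(yaw_x);n=np.sin(yaw_x)
    w=R.from_matrix(np.array([[c,n,0],[n,-c,0],[0,0,-1.]]))
    d=r.inv().apply(np.array(target)-s['tcp_pos']);v=(r.inv()*w).as_rotvec()
    print('t',round(s['t'],2),'tcp',np.round(s['tcp_pos'],4),'shift/500',np.round(d/.5,4),'rot/360',np.round(np.degrees(v)/360,4))
E
python3 - <<'E'
from h import *
P={n:manip.snapshot(n) for n in ['scene','side']}
f1=lambda u:np.array(u)/2.5+[140,90]
f2=lambda u:np.array(u)/2.5+[200,120]
L=[('wall c1',.148,[(416,175),(366,212),(552,272),(502,318)],[]),('wall c2',.148,[],[(243,158),(216,203),(408,212),(392,255)]),
('tray',.02,[(320,315),(188,455),(322,552),(449,397)],[(319,86),(452,103)]),
('ribs near',.014,[(306,351),(281,377),(257,404)],[(427,150),(421,172),(416,194)]),('ribs far',.014,[(410,419),(386,448),(362,477)],[(316,133),(309,154)]),
('awl butt,collar,tip',.013,[(552,126),(590,158),(620,183)],[(298,492),(232,463),(191,446)]),
('chisel',.014,[(514,157),(568,182),(612,203)],[(327,435),(257,427),(194,414)]),
('spat',.013,[(494,190),(548,217),(594,241)],[(331,388),(262,376),(203,364)]),
('mallet end,headin, headtop c',.03,[(556,76),(605,105),(628,112)],[(322,556),(230,537),(215,525)]),
('tin,glue,offcut',.0,[(100,455),(650,305),(520,480)],[(523,112),(132,350)]) ]
for n,z,a,b in L:
    print(n,[np.round(onz(P['scene'],f1(u),z)[:2]*1000).astype(int).tolist() for u in a],[np.round(onz(P['side'],f2(u),z)[:2]*1000).astype(int).tolist() for u in b])
E
```

```text
wall c1 [[452, 20], [449, -71], [688, 27], [689, -69]] []
wall c2 [] [[689, -68], [687, 25], [446, -50], [441, 30]]
tray [[456, -174], [491, -430], [706, -400], [670, -143]] [[705, -397], [489, -433]]
ribs near [[482, -223], [487, -273], [495, -321]] [[494, -318], [488, -267], [481, -218]]
ribs far [[654, -199], [661, -249], [668, -298]] [[670, -293], [662, -243]]
awl butt,collar,tip [[454, 313], [538, 304], [602, 298]] [[458, 311], [547, 304], [604, 300]]
chisel [[455, 225], [545, 245], [618, 259]] [[454, 225], [539, 246], [620, 257]]
spat [[476, 157], [566, 175], [643, 188]] [[474, 157], [564, 171], [644, 182]]
mallet end,headin, headtop c [[399, 385], [494, 391], [529, 405]] [[399, 386], [504, 402], [526, 394]]
tin,glue,offcut [[400, -504], [765, 165], [810, -158]] [[380, -476], [747, 186]]
```

servo_tool(commands=[0, 0, -0.02, 0, 0, 0.0176, -1, 0, 0, -0.02, 0, 0, 0.0176, -1, 0, 0, -0.02, 0, 0, 0.0176, -1, 0, 0, 0, 0, 0, 0.0176, -1, 0.05, -0.06, 0, 0, 0, 0, -1, 0.05, -0.06, 0, 0, 0, 0, -1, 0.05, -0.06, 0, 0, 0, 0, -1, 0.05, -0.06, 0, 0, 0, 0, -1, 0.05, -0.06, 0, 0, 0, 0, -1, 0.05, -0.06, 0, 0, 0, 0, -1, 0.05, -0.06, 0, 0, 0, 0, -1, 0.05, -0.06, 0, 0, 0, 0, -1])

```text
t: 2.2
tcp_pos: [0.4683, -0.3235, 0.2615]
tool_rot: [1.0, -0.0, 0.0, 0.0]
force: [0.5, -0.5, -0.6]
finger_gap: -0.002
gripper_force: 0.0
```

servo_tool(commands=[0.05, -0.06, 0, 0, 0, 0, -1, 0.05, -0.06, 0, 0, 0, 0, -1, 0.05, -0.06, 0, 0, 0, 0, -1, 0.05, -0.06, 0, 0, 0, 0, -1, 0.05, -0.06, 0, 0, 0, 0, -1, 0.05, -0.06, 0, 0, 0, 0, -1, 0.05, -0.06, 0, 0, 0, 0, -1, 0.05, -0.06, 0, 0, 0, 0, -1, 0, 0, 0, 0, 0, 0, -1, 0, 0, 0, 0, 0, 0, -1])

```text
t: 3.03
tcp_pos: [0.6683, -0.083, 0.2608]
tool_rot: [1.0, 0.002, -0.0, 0.0]
force: [-0.7, 0.1, -0.2]
finger_gap: 0.001
gripper_force: 0.0
```

```bash
python3 - <<'E'
from h import *
delta([.709,-.022,.16],0)
p=manip.snapshot('wrist');cv2.imwrite('pics/w1.png',p['img'][:,:,::-1])
print(np.round(proj(p,[.708,-.022,.148])),np.round(proj(p,[.569,-.022,.148])))
print([(np.round(d['box']).astype(int).tolist(),round(d['conf'],2)) for d in manip.look_for(p,'board')])
E
```

```text
t 3.03 tcp [ 0.6683 -0.083   0.2608] shift/500 [ 0.0818 -0.1218  0.2016] rot/360 [0.     0.     0.0006]
[248. 140.] [257. 299.]
[([184, 117, 132, 232], 0.59)]
```

View pics/w1.png

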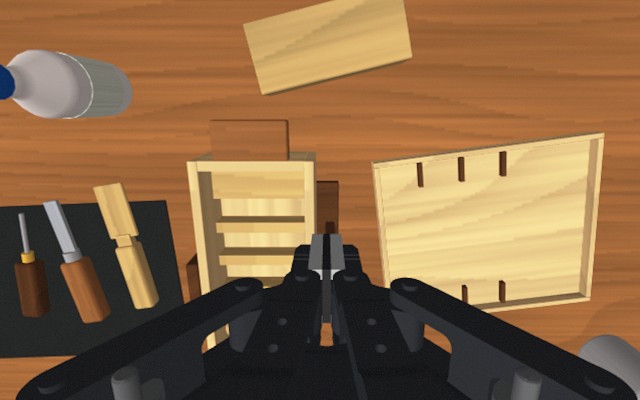

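The wrist view has the far tab centred at (249,140), matching the prediction (248,140).

servo_tool(commands=[0.04, -0.061, 0, 0, 0, 0, -1, 0.04, -0.061, 0, 0, 0, 0, -1, 0, 0, 0.06, 0, 0, 0, -1, 0, 0, 0.06, 0, 0, 0, -1, 0, 0, 0.06, 0, 0, 0, -1, 0, 0, 0.03, 0, 0, 0, -1, 0, 0, 0.01, 0, 0, 0, -1, 0, 0, 0.01, 0, 0, 0, -1, 0, 0, 0.01, 0, 0, 0, -1, 0, 0, 0.004, 0, 0, 0, -1, 0, 0, 0.004, 0, 0, 0, -1, 0, 0, 0.004, 0, 0, 0, -1])

```text
t: 4.13
tcp_pos: [0.7091, -0.0254, 0.1372]
tool_rot: [1.0, -0.0, 0.002, 0.001]
force: [0.4, -3.3, 3.9]
finger_gap: -0.002
gripper_force: 1.9
```

```bash
python3 - <<'E'
from h import *
delta([.709,-.022,.083],0);print(manip.sense()['force'])
p=manip.snapshot('side');cv2.imwrite('pics/s2.png',cv2.resize(p['img'][160:260,250:410,::-1],None,fx=4,fy=4))
E
```

```text
t 4.13 tcp [ 0.7091 -0.0254  0.1372] shift/500 [-0.0008 -0.007   0.1083] rot/360 [ 0.0003 -0.0007 -0.0001]
[ 0.41332423 -3.26865352  3.93233027]
```

View pics/s2.png

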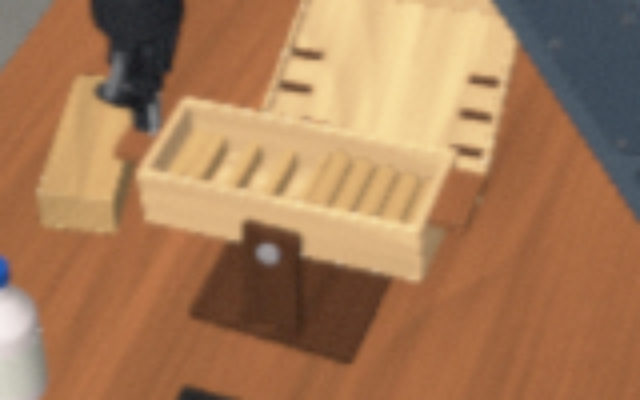

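The finger rests on the far tab at (145,130) in the crop; the pockets are empty and the dowels are still in the channel. Pressing on slowly.

servo_tool(commands=[0, 0, 0.001, 0, 0, 0, -1, 0, 0, 0.001, 0, 0, 0, -1, 0, 0, 0.001, 0, 0, 0, -1, 0, 0, 0.001, 0, 0, 0, -1, 0, 0, 0.001, 0, 0, 0, -1, 0, 0, 0.001, 0, 0, 0, -1, 0, 0, 0.001, 0, 0, 0, -1, 0, 0, 0.001, 0, 0, 0, -1, 0, 0, 0.001, 0, 0, 0, -1, 0, 0, 0.001, 0, 0, 0, -1, 0, 0, 0.001, 0, 0, 0, -1, 0, 0, 0.001, 0, 0, 0, -1])

```text
t: 5.18
tcp_pos: [0.7076, -0.0238, 0.1292]
tool_rot: [1.0, -0.0, 0.0, -0.0]
force: [2.9, 1.0, 3.8]
finger_gap: -0.005
gripper_force: 2.2
```

servo_tool(commands=[0, 0, 0.001, 0, 0, 0, -1, 0, 0, 0.001, 0, 0, 0, -1, 0, 0, 0.001, 0, 0, 0, -1, 0, 0, 0.001, 0, 0, 0, -1, 0, 0, 0.001, 0, 0, 0, -1, 0, 0, 0.001, 0, 0, 0, -1, 0, 0, 0.001, 0, 0, 0, -1, 0, 0, 0.001, 0, 0, 0, -1, 0, 0, 0.001, 0, 0, 0, -1, 0, 0, 0.001, 0, 0, 0, -1, 0, 0, 0.001, 0, 0, 0, -1, 0, 0, 0.001, 0, 0, 0, -1])

```text
t: 6.18
tcp_pos: [0.7075, -0.0241, 0.1233]
tool_rot: [1.0, -0.0, 0.0, -0.0]
force: [4.3, 1.1, 3.6]
finger_gap: 0.0
gripper_force: 2.2
```

servo_tool(commands=[0, 0, 0.001, 0, 0, 0, -1, 0, 0, 0.001, 0, 0, 0, -1, 0, 0, 0.001, 0, 0, 0, -1, 0, 0, 0.001, 0, 0, 0, -1, 0, 0, 0.001, 0, 0, 0, -1, 0, 0, 0.001, 0, 0, 0, -1, 0, 0, 0.001, 0, 0, 0, -1, 0, 0, 0.001, 0, 0, 0, -1, 0, 0, 0.001, 0, 0, 0, -1, 0, 0, 0.001, 0, 0, 0, -1, 0, 0, 0.001, 0, 0, 0, -1, 0, 0, 0.001, 0, 0, 0, -1])

```text
t: 7.18
tcp_pos: [0.7073, -0.0243, 0.1171]
tool_rot: [1.0, -0.0, -0.0, 0.0]
force: [3.0, 0.3, 3.4]
finger_gap: -0.003
gripper_force: 1.9
```

servo_tool(commands=[0, 0, 0.001, 0, 0, 0, -1, 0, 0, 0.001, 0, 0, 0, -1, 0, 0, 0.001, 0, 0, 0, -1, 0, 0, 0.001, 0, 0, 0, -1, 0, 0, 0.001, 0, 0, 0, -1, 0, 0, 0.001, 0, 0, 0, -1, 0, 0, 0.001, 0, 0, 0, -1, 0, 0, 0.001, 0, 0, 0, -1, 0, 0, 0.001, 0, 0, 0, -1, 0, 0, 0.001, 0, 0, 0, -1, 0, 0, 0.001, 0, 0, 0, -1, 0, 0, 0.001, 0, 0, 0, -1])

```text
t: 8.18
tcp_pos: [0.7072, -0.0243, 0.1111]
tool_rot: [1.0, -0.0, -0.0, 0.0]
force: [0.1, -1.1, 2.6]
finger_gap: -0.003
gripper_force: 1.4
```

servo_tool(commands=[0, 0, 0.001, 0, 0, 0, -1, 0, 0, 0.001, 0, 0, 0, -1, 0, 0, 0.001, 0, 0, 0, -1, 0, 0, 0.001, 0, 0, 0, -1, 0, 0, 0.001, 0, 0, 0, -1, 0, 0, 0.001, 0, 0, 0, -1, 0, 0, 0.001, 0, 0, 0, -1, 0, 0, 0.001, 0, 0, 0, -1, 0, 0, 0.001, 0, 0, 0, -1, 0, 0, 0.001, 0, 0, 0, -1, 0, 0, 0.001, 0, 0, 0, -1, 0, 0, 0.001, 0, 0, 0, -1])

```text
t: 9.18
tcp_pos: [0.7073, -0.0242, 0.1052]
tool_rot: [1.0, -0.0, -0.0, -0.0]
force: [-1.0, -1.6, 3.0]
finger_gap: -0.0
gripper_force: 1.2
```

servo_tool(commands=[0, 0, 0.001, 0, 0, 0, -1, 0, 0, 0.001, 0, 0, 0, -1, 0, 0, 0.001, 0, 0, 0, -1, 0, 0, 0.001, 0, 0, 0, -1, 0, 0, 0.001, 0, 0, 0, -1, 0, 0, 0.001, 0, 0, 0, -1, 0, 0, 0.001, 0, 0, 0, -1, 0, 0, 0.001, 0, 0, 0, -1, 0, 0, 0.001, 0, 0, 0, -1, 0, 0, 0.001, 0, 0, 0, -1, 0, 0, 0.001, 0, 0, 0, -1, 0, 0, 0.001, 0, 0, 0, -1])

```text
t: 10.18
tcp_pos: [0.7075, -0.024, 0.0992]
tool_rot: [1.0, -0.0, -0.0, -0.0]
force: [-1.5, 0.6, 3.0]
finger_gap: 0.003
gripper_force: 1.1
```

servo_tool(commands=[0, 0, 0.001, 0, 0, 0, -1, 0, 0, 0.001, 0, 0, 0, -1, 0, 0, 0.001, 0, 0, 0, -1, 0, 0, 0.001, 0, 0, 0, -1, 0, 0, 0.001, 0, 0, 0, -1, 0, 0, 0.001, 0, 0, 0, -1, 0, 0, 0.001, 0, 0, 0, -1, 0, 0, 0.001, 0, 0, 0, -1, 0, 0, 0.001, 0, 0, 0, -1, 0, 0, 0.001, 0, 0, 0, -1, 0, 0, 0.001, 0, 0, 0, -1, 0, 0, 0.001, 0, 0, 0, -1])

```text
t: 11.18
tcp_pos: [0.7075, -0.0242, 0.0932]
tool_rot: [1.0, -0.0, -0.0, -0.0]
force: [-1.3, -0.2, 2.3]
finger_gap: 0.001
gripper_force: 1.1
```

```bash
python3 - <<'E'
from h import *
delta([.709,-.022,.083],0);print(manip.sense()['force'])
a=manip.snapshot('side')['img'][170:250,260:400,::-1];b=manip.snapshot('scene')['img'][145:245,270:400,::-1]
a=cv2.resize(a,(640,366),interpolation=2);b=cv2.resize(b,(312,240),interpolation=2)
c=np.zeros((600,640,3),np.uint8);c[:366]=a[:366];b=cv2.resize(b,(304,234));c[366:,:304]=b;cv2.imwrite('pics/s3.png',c)
E
```

```text
t 11.18 tcp [ 0.7075 -0.0242  0.0932] shift/500 [ 0.0029 -0.0044  0.0205] rot/360 [-0.      0.     -0.0001]
[-1.27799141 -0.2375555   2.25279859]
```

View pics/s3.png

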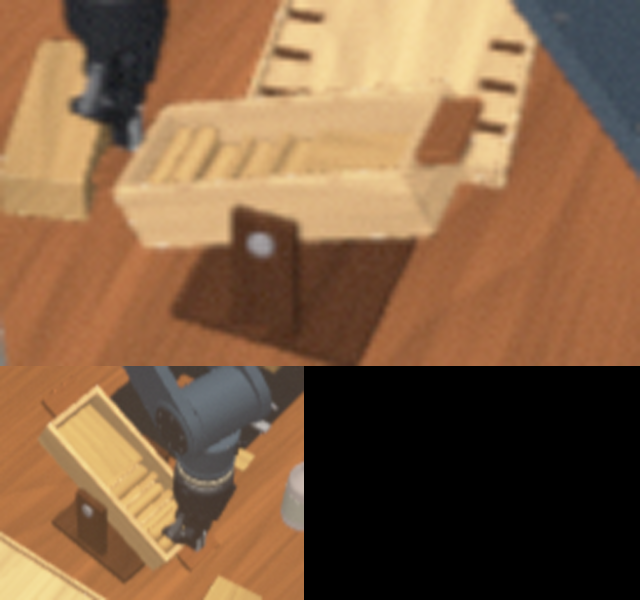

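The channel (crop (370,150)) is empty and dowels lie over the pocket area and against the far wall. I'll finish the tilt.

servo_tool(commands=[0, 0, 0.001, 0, 0, 0, -1, 0, 0, 0.001, 0, 0, 0, -1, 0, 0, 0.001, 0, 0, 0, -1, 0, 0, 0.001, 0, 0, 0, -1, 0, 0, 0.001, 0, 0, 0, -1, 0, 0, 0.001, 0, 0, 0, -1, 0, 0, 0.001, 0, 0, 0, -1, 0, 0, 0.001, 0, 0, 0, -1, 0, 0, 0.001, 0, 0, 0, -1, 0, 0, 0.001, 0, 0, 0, -1, 0, 0, 0.001, 0, 0, 0, -1, 0, 0, 0.001, 0, 0, 0, -1])

```text
t: 12.28
tcp_pos: [0.7076, -0.0242, 0.0873]
tool_rot: [1.0, -0.0, 0.0, 0.0]
force: [-0.5, -0.2, 2.1]
finger_gap: -0.002
gripper_force: 1.1
```

servo_tool(commands=[0, 0, 0.001, 0, 0, 0, -1, 0, 0, 0.001, 0, 0, 0, -1, 0, 0, 0.001, 0, 0, 0, -1, 0, 0, 0.001, 0, 0, 0, -1, 0, 0, 0.001, 0, 0, 0, -1, 0, 0, 0.001, 0, 0, 0, -1, 0, 0, 0.001, 0, 0, 0, -1, 0, 0, 0.001, 0, 0, 0, -1, 0, 0, 0.001, 0, 0, 0, -1, 0, 0, 0, 0, 0, 0, -1, 0, 0, 0, 0, 0, 0, -1, 0, 0, 0, 0, 0, 0, -1])

```text
t: 13.28
tcp_pos: [0.7075, -0.0242, 0.0827]
tool_rot: [1.0, -0.0, -0.0, -0.0]
force: [0.2, 0.3, 1.3]
finger_gap: -0.001
gripper_force: 0.8
```

servo_tool(commands=[0, 0, -0.06, 0, 0, 0, -1, 0, 0, -0.08, 0, 0, 0, -1, 0, 0, -0.08, 0, 0, 0, -1, 0.02, 0, -0.07, 0, 0, 0, -1, 0.06, 0, -0.05, 0, 0, 0, -1, 0.06, 0, 0, 0, 0, 0, -1, 0, 0, 0, 0, 0, 0, -1])

```text
t: 13.87
tcp_pos: [0.783, -0.0247, 0.2549]
tool_rot: [1.0, -0.0, 0.005, 0.001]
force: [-0.4, -0.3, -1.1]
finger_gap: -0.002
gripper_force: 0.0
```

```bash
python3 - <<'E'
from h import *
delta([.43,-.022,.25],0);print(manip.sense()['force'])
a=manip.snapshot('side')['img'][170:250,260:400,::-1];b=manip.snapshot('wrist')['img'][:,:,::-1]
a=cv2.resize(a,(440,251),interpolation=2);b=cv2.resize(b[130:,100:440],(430,340),interpolation=2)
c=np.zeros((600,440,3),np.uint8);c[:251]=a;c[251:591,:430]=b;cv2.imwrite('pics/s4.png',c)
E
```

```text
t 13.87 tcp [ 0.783  -0.0247  0.2549] shift/500 [-0.706  -0.0051  0.0028] rot/360 [ 0.0002 -0.0016 -0.0001]
[-0.35769565 -0.27042229 -1.13700986]
```

View pics/s4.png

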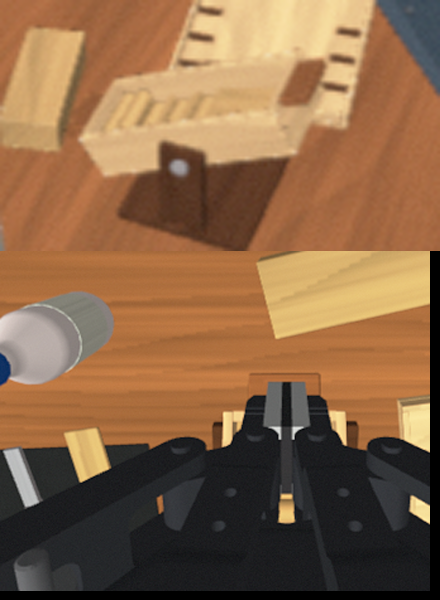

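servo_tool(commands=[0, 0, -0.07, 0, 0, 0, -1, -0.07, -0.001, 0, 0, 0, 0, -1, -0.08, -0.001, 0, 0, 0, 0, -1, -0.08, -0.001, 0, 0, 0, 0, -1, -0.08, -0.001, 0, 0, 0, 0, -1, -0.08, 0, 0, 0, 0, 0, -1, -0.08, 0, 0, 0, 0, 0, -1, -0.08, 0, 0, 0, 0, 0, -1, -0.08, 0, 0, 0, 0, 0, -1, -0.08, 0, 0, 0, 0, 0, -1, 0, 0, 0, 0, 0, 0, -1, 0, 0, 0, 0, 0, 0, -1])

```text
t: 14.97
tcp_pos: [0.4179, -0.0208, 0.2867]
tool_rot: [1.0, -0.001, -0.002, -0.001]
force: [0.6, -0.4, 0.6]
finger_gap: 0.002
gripper_force: 0.0
```

```bash
python3 - <<'E'
from h import *
delta([.43,-.022,.25],0);print(manip.sense()['force'])
b=manip.snapshot('wrist')['img'][:,:,::-1]
cv2.imwrite('pics/s5.png',b)
E
```

```text
t 14.97 tcp [ 0.4179 -0.0208  0.2867] shift/500 [0.0246 0.0025 0.0734] rot/360 [-0.0002  0.0007 -0.0002]
[ 0.61759482 -0.36179375  0.62901811]
```

View pics/s5.png

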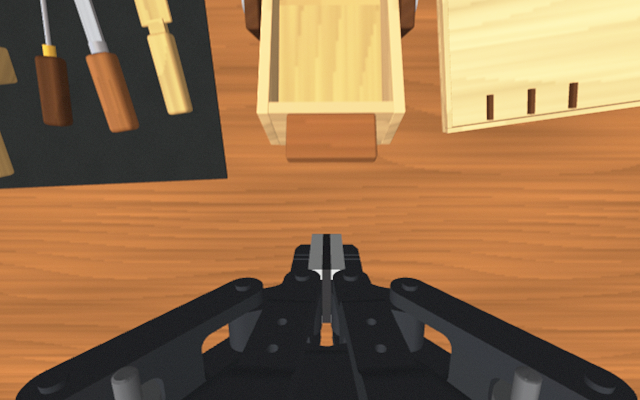

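The channel is empty and the near tab sits at (331,137), raised. Now I'll tip the board back: meet the tab and follow it down.

servo_tool(commands=[0.045, 0.001, 0, 0, 0, 0, -1, 0.045, 0.001, 0, 0, 0, 0, -1, 0, 0, 0.04, 0, 0, 0, -1, 0, 0, 0.04, 0, 0, 0, -1, 0, 0, 0.03, 0, 0, 0, -1, -0.0014, 0, 0.005, 0, 0, 0, -1, -0.0014, 0, 0.005, 0, 0, 0, -1, -0.0014, 0, 0.003, 0, 0, 0, -1, -0.0014, 0, 0.003, 0, 0, 0, -1, -0.0014, 0, 0.003, 0, 0, 0, -1, -0.0014, 0, 0.003, 0, 0, 0, -1, -0.0014, 0, 0.003, 0, 0, 0, -1])

```text
t: 16.02
tcp_pos: [0.4629, -0.0232, 0.2208]
tool_rot: [1.0, -0.0, 0.001, 0.0]
force: [0.9, 0.2, 0.1]
finger_gap: -0.003
gripper_force: 0.0
```

servo_tool(commands=[-0.0015, 0, 0.003, 0, 0, 0, -1, -0.0015, 0, 0.003, 0, 0, 0, -1, -0.0015, 0, 0.003, 0, 0, 0, -1, -0.0015, 0, 0.003, 0, 0, 0, -1, -0.0015, 0, 0.003, 0, 0, 0, -1, -0.0015, 0, 0.003, 0, 0, 0, -1, -0.0015, 0, 0.003, 0, 0, 0, -1, -0.0015, 0, 0.003, 0, 0, 0, -1, -0.0015, 0, 0.003, 0, 0, 0, -1, -0.0015, 0, 0.003, 0, 0, 0, -1, -0.0015, 0, 0.003, 0, 0, 0, -1, -0.0015, 0, 0.003, 0, 0, 0, -1])

```text
t: 17.02
tcp_pos: [0.4534, -0.0231, 0.2022]
tool_rot: [1.0, -0.0, -0.0, 0.0]
force: [-0.3, 0.2, 4.9]
finger_gap: 0.0
gripper_force: 2.1
```

servo_tool(commands=[-0.0015, 0, 0.003, 0, 0, 0, -1, -0.0015, 0, 0.003, 0, 0, 0, -1, -0.0015, 0, 0.003, 0, 0, 0, -1, -0.0015, 0, 0.003, 0, 0, 0, -1, -0.0015, 0, 0.003, 0, 0, 0, -1, -0.0015, 0, 0.003, 0, 0, 0, -1, -0.0015, 0, 0.003, 0, 0, 0, -1, -0.0015, 0, 0.003, 0, 0, 0, -1, -0.0015, 0, 0.003, 0, 0, 0, -1, -0.0015, 0, 0.003, 0, 0, 0, -1, -0.0015, 0, 0.003, 0, 0, 0, -1, -0.0015, 0, 0.003, 0, 0, 0, -1])

```text
t: 18.02
tcp_pos: [0.4444, -0.023, 0.1841]
tool_rot: [1.0, -0.0, -0.0, -0.0]
force: [-2.1, -0.6, 4.5]
finger_gap: -0.001
gripper_force: 2.1
```

servo_tool(commands=[-0.0015, 0, 0.003, 0, 0, 0, -1, -0.0015, 0, 0.003, 0, 0, 0, -1, -0.0015, 0, 0.003, 0, 0, 0, -1, -0.0015, 0, 0.003, 0, 0, 0, -1, -0.0015, 0, 0.003, 0, 0, 0, -1, -0.0015, 0, 0.003, 0, 0, 0, -1, -0.0015, 0, 0.003, 0, 0, 0, -1, -0.0015, 0, 0.003, 0, 0, 0, -1, -0.0015, 0, 0.003, 0, 0, 0, -1, -0.0015, 0, 0.003, 0, 0, 0, -1, -0.0015, 0, 0.003, 0, 0, 0, -1, -0.0015, 0, 0.003, 0, 0, 0, -1])

```text
t: 19.02
tcp_pos: [0.4359, -0.0231, 0.1662]
tool_rot: [1.0, -0.0, 0.0, -0.0]
force: [-2.0, 0.3, 3.7]
finger_gap: 0.001
gripper_force: 1.9
```

```bash
python3 - <<'E'
from h import *
delta([.43,-.022,.083],0);print(manip.sense()['force'])
a=manip.snapshot('side')['img'][170:250,260:400,::-1];b=manip.snapshot('scene')['img'][145:245,270:400,::-1]
a=cv2.resize(a,(525,300),interpolation=2);b=cv2.resize(b,(390,300),interpolation=2)
c=np.zeros((600,525,3),np.uint8);c[:300]=a;c[300:,:390]=b;cv2.imwrite('pics/s6.png',c)
E
```

```text
t 19.02 tcp [ 0.4359 -0.0231  0.1662] shift/500 [-0.012  -0.0021  0.1664] rot/360 [-0.     -0.0001 -0.0001]
[-1.9899477   0.25667253  3.73997338]
```

View pics/s6.png

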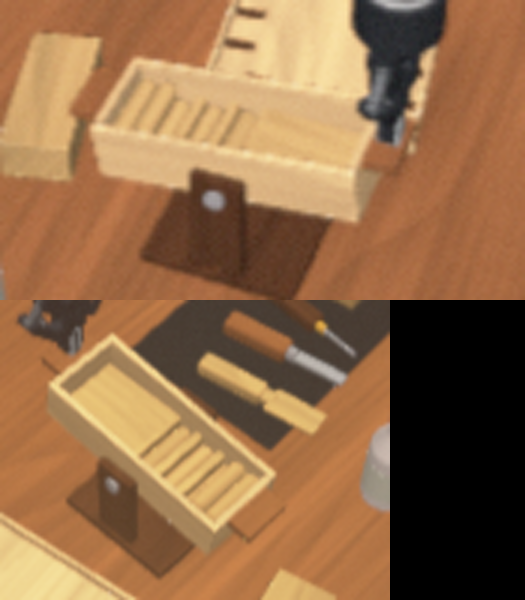

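The pockets look filled, with the surplus between the last pocket and the far wall (scene crop (215,485)), so I'll continue tipping.

servo_tool(commands=[-0.001, 0, 0.0025, 0, 0, 0, -1, -0.001, 0, 0.0025, 0, 0, 0, -1, -0.001, 0, 0.0025, 0, 0, 0, -1, -0.001, 0, 0.0025, 0, 0, 0, -1, -0.001, 0, 0.0025, 0, 0, 0, -1, -0.001, 0, 0.0025, 0, 0, 0, -1, -0.001, 0, 0.0025, 0, 0, 0, -1, -0.001, 0, 0.0025, 0, 0, 0, -1, -0.001, 0, 0.0025, 0, 0, 0, -1, -0.001, 0, 0.0025, 0, 0, 0, -1, -0.001, 0, 0.0025, 0, 0, 0, -1, -0.001, 0, 0.0025, 0, 0, 0, -1])

```text
t: 20.12
tcp_pos: [0.4301, -0.0233, 0.1513]
tool_rot: [1.0, -0.0, 0.001, 0.0]
force: [2.7, -0.2, 3.3]
finger_gap: -0.001
gripper_force: 1.5
```

servo_tool(commands=[0, 0, 0.0015, 0, 0, 0, -1, 0, 0, 0.0015, 0, 0, 0, -1, 0, 0, 0.0015, 0, 0, 0, -1, 0, 0, 0.0015, 0, 0, 0, -1, 0, 0, 0.0015, 0, 0, 0, -1, 0, 0, 0.0015, 0, 0, 0, -1, 0, 0, 0.0015, 0, 0, 0, -1, 0, 0, 0.0015, 0, 0, 0, -1, 0, 0, 0.0015, 0, 0, 0, -1, 0, 0, 0.0015, 0, 0, 0, -1, 0, 0, 0.0015, 0, 0, 0, -1, 0, 0, 0.0015, 0, 0, 0, -1])

```text
t: 21.12
tcp_pos: [0.4286, -0.0226, 0.142]
tool_rot: [1.0, -0.0, -0.001, -0.0]
force: [-2.7, -0.6, 4.8]
finger_gap: 0.007
gripper_force: 2.4
```

servo_tool(commands=[0, 0, 0.0015, 0, 0, 0, -1, 0, 0, 0.0015, 0, 0, 0, -1, 0, 0, 0.0015, 0, 0, 0, -1, 0, 0, 0.0015, 0, 0, 0, -1, 0, 0, 0.0015, 0, 0, 0, -1, 0, 0, 0.0015, 0, 0, 0, -1, 0, 0, 0.0015, 0, 0, 0, -1, 0, 0, 0.0015, 0, 0, 0, -1, 0, 0, 0.0015, 0, 0, 0, -1, 0, 0, 0.0015, 0, 0, 0, -1, 0, 0, 0.0015, 0, 0, 0, -1, 0, 0, 0.0015, 0, 0, 0, -1])

```text
t: 22.12
tcp_pos: [0.4295, -0.023, 0.1332]
tool_rot: [1.0, -0.0, -0.0, -0.0]
force: [-4.5, 0.0, 4.4]
finger_gap: 0.003
gripper_force: 2.4
```

servo_tool(commands=[0, 0, 0.0015, 0, 0, 0, -1, 0, 0, 0.0015, 0, 0, 0, -1, 0, 0, 0.0015, 0, 0, 0, -1, 0, 0, 0.0015, 0, 0, 0, -1, 0, 0, 0.0015, 0, 0, 0, -1, 0, 0, 0.0015, 0, 0, 0, -1, 0, 0, 0.0015, 0, 0, 0, -1, 0, 0, 0.0015, 0, 0, 0, -1, 0, 0, 0.0015, 0, 0, 0, -1, 0, 0, 0.0015, 0, 0, 0, -1, 0, 0, 0.0015, 0, 0, 0, -1, 0, 0, 0.0015, 0, 0, 0, -1])

```text
t: 23.12
tcp_pos: [0.4296, -0.0231, 0.1243]
tool_rot: [1.0, -0.0, -0.0, 0.0]
force: [-4.5, 0.1, 4.1]
finger_gap: 0.001
gripper_force: 2.4
```

servo_tool(commands=[0, 0, 0.0015, 0, 0, 0, -1, 0, 0, 0.0015, 0, 0, 0, -1, 0, 0, 0.0015, 0, 0, 0, -1, 0, 0, 0.0015, 0, 0, 0, -1, 0, 0, 0.0015, 0, 0, 0, -1, 0, 0, 0.0015, 0, 0, 0, -1, 0, 0, 0.0015, 0, 0, 0, -1, 0, 0, 0.0015, 0, 0, 0, -1, 0, 0, 0.0015, 0, 0, 0, -1, 0, 0, 0.0015, 0, 0, 0, -1, 0, 0, 0.0015, 0, 0, 0, -1, 0, 0, 0.0015, 0, 0, 0, -1])

```text
t: 24.12
tcp_pos: [0.4295, -0.023, 0.1152]
tool_rot: [1.0, -0.0, -0.0, -0.0]
force: [-4.9, -1.0, 3.4]
finger_gap: 0.001
gripper_force: 2.5
```

servo_tool(commands=[0, 0, 0.0015, 0, 0, 0, -1, 0, 0, 0.0015, 0, 0, 0, -1, 0, 0, 0.0015, 0, 0, 0, -1, 0, 0, 0.0015, 0, 0, 0, -1, 0, 0, 0.0015, 0, 0, 0, -1, 0, 0, 0.0015, 0, 0, 0, -1, 0, 0, 0.0015, 0, 0, 0, -1, 0, 0, 0.0015, 0, 0, 0, -1, 0, 0, 0.0015, 0, 0, 0, -1, 0, 0, 0.0015, 0, 0, 0, -1, 0, 0, 0.0015, 0, 0, 0, -1, 0, 0, 0.0015, 0, 0, 0, -1])

```text
t: 25.12
tcp_pos: [0.4295, -0.023, 0.1062]
tool_rot: [1.0, -0.0, -0.0, -0.0]
force: [-4.4, 0.3, 2.9]
finger_gap: 0.004
gripper_force: 2.4
```

servo_tool(commands=[0, 0, 0.0015, 0, 0, 0, -1, 0, 0, 0.0015, 0, 0, 0, -1, 0, 0, 0.0015, 0, 0, 0, -1, 0, 0, 0.0015, 0, 0, 0, -1, 0, 0, 0.0015, 0, 0, 0, -1, 0, 0, 0.0015, 0, 0, 0, -1, 0, 0, 0.0015, 0, 0, 0, -1, 0, 0, 0.0015, 0, 0, 0, -1, 0, 0, 0.0015, 0, 0, 0, -1, 0, 0, 0.0015, 0, 0, 0, -1, 0, 0, 0.0015, 0, 0, 0, -1, 0, 0, 0.0015, 0, 0, 0, -1])

```text
t: 26.12
tcp_pos: [0.4299, -0.0231, 0.0973]
tool_rot: [1.0, -0.0, 0.0, 0.0]
force: [-3.9, 0.6, 2.9]
finger_gap: 0.001
gripper_force: 2.2
```

servo_tool(commands=[0, 0, 0.0014, 0, 0, 0, -1, 0, 0, 0.0014, 0, 0, 0, -1, 0, 0, 0.0014, 0, 0, 0, -1, 0, 0, 0.0014, 0, 0, 0, -1, 0, 0, 0.0014, 0, 0, 0, -1, 0, 0, 0.0014, 0, 0, 0, -1, 0, 0, 0.0014, 0, 0, 0, -1, 0, 0, 0.0014, 0, 0, 0, -1, 0, 0, 0.0014, 0, 0, 0, -1, 0, 0, 0.0014, 0, 0, 0, -1, 0, 0, 0.0014, 0, 0, 0, -1, 0, 0, 0.0014, 0, 0, 0, -1])

```text
t: 27.12
tcp_pos: [0.4306, -0.0233, 0.089]
tool_rot: [1.0, -0.0, 0.001, 0.0]
force: [0.4, 1.4, 3.6]
finger_gap: 0.004
gripper_force: 1.6
```

servo_tool(commands=[0, 0, 0.0014, 0, 0, 0, -1, 0, 0, 0.0014, 0, 0, 0, -1, 0, 0, 0.0014, 0, 0, 0, -1, 0, 0, 0.0014, 0, 0, 0, -1, 0, 0, 0.0014, 0, 0, 0, -1, 0, 0, 0.0014, 0, 0, 0, -1, 0, 0, 0.0014, 0, 0, 0, -1, 0, 0, 0.0014, 0, 0, 0, -1, 0, 0, 0.0014, 0, 0, 0, -1, 0, 0, 0, 0, 0, 0, -1, 0, 0, 0, 0, 0, 0, -1, 0, 0, 0, 0, 0, 0, -1])

```text
t: 28.12
tcp_pos: [0.429, -0.0228, 0.0823]
tool_rot: [1.0, -0.0, -0.001, -0.0]
force: [0.2, 0.1, -0.6]
finger_gap: 0.0
gripper_force: 0.0
```

servo_tool(commands=[0, 0, -0.05, 0, 0, 0, -1, 0, 0, -0.08, 0, 0, 0, -1, 0, 0, -0.08, 0, 0, 0, -1, 0, 0, -0.08, 0, 0, 0, 1, 0, 0, -0.08, 0, 0, 0, 1, 0, 0, -0.08, 0, 0, 0, 1, 0, -0.08, 0, 0, 0, 0, 1, 0, -0.08, 0, 0, 0, 0, 1, 0, -0.08, 0, 0, 0, 0, 1, 0, -0.08, 0, 0, 0, 0, 1, 0, 0, 0, 0, 0, 0, 1, 0, 0, 0, 0, 0, 0, 1])

```text
t: 29.12
tcp_pos: [0.4285, 0.1389, 0.3071]
tool_rot: [1.0, 0.002, -0.001, 0.0]
force: [-0.8, -0.2, -0.7]
finger_gap: 0.998
gripper_force: 0.0
```

```bash
python3 - <<'E'
from h import *
s=manip.sense();print(s['tcp_pos'],s['t'])
a=manip.snapshot('side')['img'][170:250,260:400,::-1];b=manip.snapshot('scene')['img'][145:245,270:400,::-1];w=manip.snapshot('wrist')
a=cv2.resize(a,(420,240),interpolation=2);b=cv2.resize(b,(380,240),interpolation=2)
c=np.zeros((600,800,3),np.uint8);c[:240,:420]=a;c[:240,420:]=b;c[240:,:576]=cv2.resize(w['img'][:,:,::-1],(576,360));cv2.imwrite('pics/s7.png',c)
for q in ['awl_grip','chisel_grip','spatula_grip','mallet_grip']:
    for d in manip.silhouettes(w,q)[:3]:
        yx=np.argwhere(d['pixels'])[:,::-1].astype(float);cv,e1,e2=cv2.PCACompute2(yx,None)
        print(q,round(d['conf'],2),np.round(d['box']),len(yx),np.round(onz(w,cv[0],.014),3)[:2],np.round(onz(w,cv[0]+e1[0]*50,.014)-onz(w,cv[0],.014),3)[:2])
E
```

```text
[0.42851169 0.13885683 0.30712263] 29.1167
awl_grip 0.65 [182.  14.  20. 126.] 1759 [0.51  0.307] [-0.063  0.005]
chisel_grip 0.74 [216.   2.  50. 140.] 2815 [0.528 0.242] [-0.06 -0.01]
mallet_grip 0.78 [ 57.  46. 101. 140.] 6399 [0.5  0.41] [-0.06  -0.013]
```

View pics/s7.png

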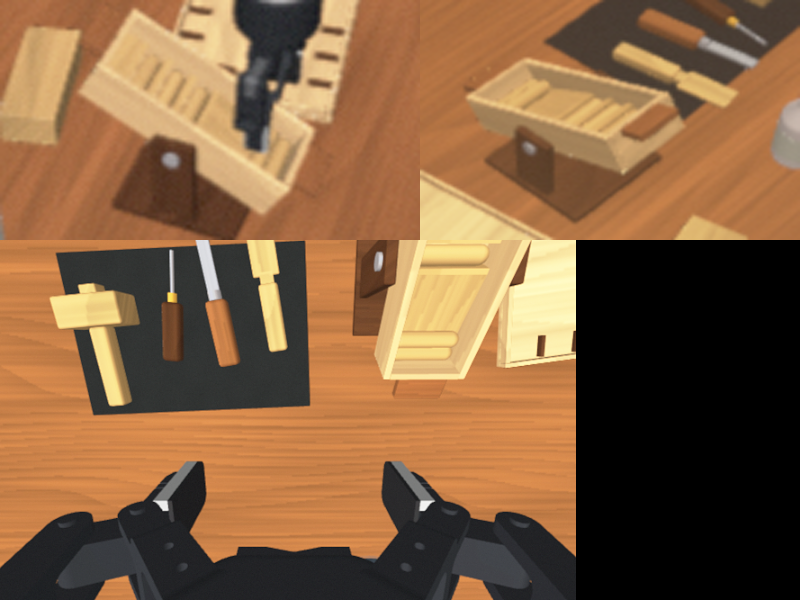

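The dowel job is done: three pockets full (wrist (452,255) plus the side view), two dowels in the channel at (430,345), and the board tipped near-end down. Next, the tools.

servo_tool(commands=[-0.02, -0.07, 0, 0, 0, 0, 0.2, -0.02, -0.07, 0, 0, 0, 0, 0.2, -0.02, -0.06, 0, 0, 0, 0, 0.2, -0.02, -0.06, 0, 0, 0, 0, 0.2, 0, 0, 0, 0, 0, 0, 0.2, 0, 0, 0, 0, 0, 0, 0.2])

```text
t: 29.97
tcp_pos: [0.3895, 0.2674, 0.3075]
tool_rot: [1.0, 0.001, -0.0, 0.0]
force: [-0.1, 0.2, 0.1]
finger_gap: 0.598
gripper_force: 0.0
```

```bash
cat >> h.py <<'E'
SPEC={'awl_grip':(.105,.013,.040),'chisel_grip':(.125,.014,.045),'spatula_grip':(.125,.013,.045),'mallet_grip':(.064,.030,.085)}
def plane(p,px,z): return np.array([onz(p,u,z)[:2] for u in px])
def tool(p,name):
    for d in manip.silhouettes(p,name)[:2]:
        px=np.argwhere(d['pixels'])[:,::-1].astype(float)
        P=plane(p,px,SPEC[name][1]);c=P.mean(0)
        a=np.linalg.eigh(np.cov((P-c).T))[1][:,1]; a*=np.sign(a[0]);
        for _ in range(2):
            t=(P-c)@a;n=(P-c)@[-a[1],a[0]];b=np.percentile(t,.5);e=np.percentile(t,99.5)
            h=(t<b+.075)&(t>b+.005)   # handle only
            k=np.polyfit(t[h],n[h],1);a=a+k[0]*np.array([-a[1],a[0]]);a/=np.linalg.norm(a);c=c+k[1]*np.array([-a[1],a[0]])
        t=(P-c)@a;b=np.percentile(t,.5);e=np.percentile(t,99.5)
        print(name,round(d['conf'],2),'box',np.round(d['box']).astype(int),'L',round(e-b,3),'yaw',round(np.degrees(np.arctan2(a[1],a[0])),1),'grip from butt',np.round(c+a*(b+SPEC[name][2]),4),'from tip',np.round(c+a*(e-SPEC[name][0]),4))
E
python3 - <<'E'
from h import *
s=manip.sense();print(s['tcp_pos'],s['t'])
w=manip.snapshot('wrist');cv2.imwrite('pics/w8.png',w['img'][:,:,::-1])
for q in SPEC: tool(w,q)
E
```

```text
[0.38953305 0.26735348 0.30752943] 29.9667
awl_grip 0.78 box [283   0  21 108] L 0.116 yaw -4.7 grip from butt [0.4984 0.3082] from tip [0.4696 0.3105]
chisel_grip 0.66 box [333   1  35 107] L 0.125 yaw 9.8 grip from butt [0.4966 0.2363] from tip [0.452  0.2287]
spatula_grip 0.84 box [390   0  35  96] L 0.105 yaw 9.1 grip from butt [0.5176 0.165 ] from tip [0.4539 0.1548]
mallet_grip 0.9 box [169   9  88 146] L 0.161 yaw 5.4 grip from butt [0.4823 0.3966] from tip [0.4944 0.3977]
```

servo_tool(commands=[0.07, -0.027, 0.03, 0, 0, 0, 0.2, 0.074, -0.027, 0.03, 0, 0, 0, 0.2, 0.074, -0.028, 0.03, 0, 0, 0, 0.2, 0, 0, 0.07, 0, 0, 0.013, 0.2, 0, 0, 0.08, 0, 0, 0, 0.2, 0, 0, 0.08, 0, 0, 0, 0.2, 0, 0, 0.08, 0, 0, 0, 0.2, 0, 0, 0.08, 0, 0, 0, 0.2, 0, 0, 0.05, 0, 0, 0, 0.2, 0, 0, 0, 0, 0, 0, 0.2, 0, 0, 0, 0, 0, 0, 0.2])

```text
t: 31.13
tcp_pos: [0.4976, 0.3063, 0.0419]
tool_rot: [0.999, -0.042, -0.001, 0.001]
force: [0.0, 1.1, 0.8]
finger_gap: 0.6
gripper_force: 0.0
```

```bash
python3 - <<'E'
from h import *
delta([.4984,.3082,.006],np.radians(-4.7))
w=manip.snapshot('wrist');cv2.imwrite('pics/w9.png',w['img'][:,:,::-1]);tool(w,'awl_grip')
E
```

```text
t 31.13 tcp [0.4976 0.3063 0.0419] shift/500 [ 0.0015 -0.004   0.0717] rot/360 [ 0.0002  0.0005 -0.0003]
awl_grip 0.57 box [297  20  52 282] L 0.147 yaw -5.1 grip from butt [0.4951 0.3086] from tip [0.4969 0.3084]
awl_grip 0.27 box [395   1 100 294] L 0.157 yaw 11.3 grip from butt [0.4917 0.2341] from tip [0.5036 0.2365]
```

View pics/w9.png

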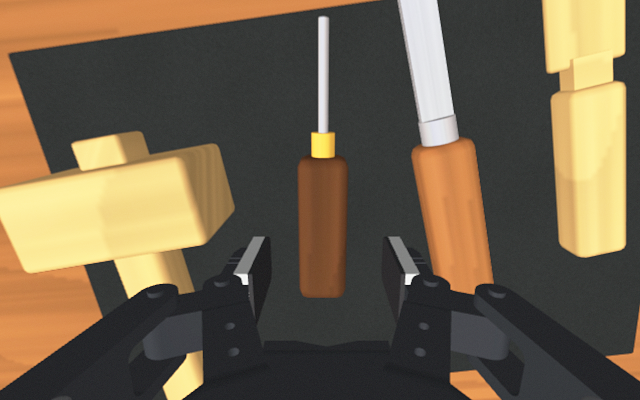

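The awl lies centred between the open fingers at (323,225), with the chisel near the right finger, so I'll narrow the opening and go down.

servo_tool(commands=[0, -0.003, 0, 0, 0, 0, -0.05, 0, 0, 0, 0, 0, 0, -0.05, 0, 0, 0.03, 0, 0, 0, -0.05, 0, 0, 0.03, 0, 0, 0, -0.05, 0, 0, 0.01, 0, 0, 0, -0.05, 0, 0, 0, 0, 0, 0, -0.05, 0, 0, 0, 0, 0, 0, -1, 0, 0, 0, 0, 0, 0, -1, 0, 0, 0, 0, 0, 0, -1, 0, 0, 0, 0, 0, 0, -1, 0, 0, 0, 0, 0, 0, -1], force=70)

```text
t: 32.15
tcp_pos: [0.4987, 0.3094, 0.0092]
tool_rot: [0.999, -0.041, 0.001, -0.0]
force: [-0.7, 1.2, 5.8]
finger_gap: 0.289
gripper_force: 71.3
```

Gripped. Now lift and carry over the board.

servo_tool(commands=[0, 0, -0.04, 0, 0, 0, -1, 0, 0, -0.06, 0, 0, 0, -1, 0, 0, -0.08, 0, 0, 0, -1, 0, 0, -0.08, 0, 0, -0.0133, -1, 0, 0, -0.08, 0, 0, 0, -1, 0, 0, -0.08, 0, 0, 0, -1, 0, 0, -0.08, 0, 0, 0, -1, 0, 0.03, -0.04, 0, 0, 0, -1, 0.01, 0.07, 0, 0, 0, 0, -1, 0.01, 0.08, 0, 0, 0, 0, -1, 0.01, 0.08, 0, 0, 0, 0, -1, 0.01, 0.08, 0, 0, 0, 0, -1])

```text
t: 33.15
tcp_pos: [0.5177, 0.1377, 0.2783]
tool_rot: [1.0, 0.001, 0.0, 0.0]
force: [0.4, -0.5, -0.6]
finger_gap: 0.287
gripper_force: 70.4
```

servo_tool(commands=[0.01, 0.08, 0, 0, 0, 0, -1, 0.01, 0.08, 0, 0, 0, 0, -1, 0.01, 0.08, 0, 0, 0, 0, -1, 0, 0.08, 0, 0, 0, 0, -1, 0, 0.08, 0, 0, 0, 0, -1, 0, 0.08, 0, 0, 0, 0, -1, 0, 0.08, 0, 0, 0, 0, -1, 0, 0.08, 0, 0, 0, 0, -1, 0, 0, 0, 0, 0, -0.011, -1, 0, 0, 0, 0, 0, -0.0107, -1, 0, 0, 0, 0, 0, 0, -1, 0, 0, 0, 0, 0, 0, -1])

```text
t: 34.15
tcp_pos: [0.5332, -0.1809, 0.2778]
tool_rot: [0.998, 0.068, -0.0, -0.0]
force: [0.4, -0.4, -0.2]
finger_gap: 0.284
gripper_force: 70.5
```

```bash
python3 - <<'E'
from h import *
s=manip.sense();print(s['finger_gap'],s['gripper_force'])
delta([.533,-.189,.05],np.radians(7.8))
w=manip.snapshot('wrist');cv2.imwrite('pics/w10.png',w['img'][:,:,::-1])
for X in [(.482,-.223,.014),(.488,-.271,.014),(.654,-.199,.014),(.662,-.246,.014),(.669,-.296,.014),(.67,-.143,.02)]: print(np.round(proj(w,X)))
E
```

```text
0.28421967182143093 70.45453190803528
t 34.15 tcp [ 0.5332 -0.1809  0.2778] shift/500 [-0.0024  0.0163  0.4556] rot/360 [-0.0001  0.0001 -0.0001]
[353. 203.]
[391. 204.]
[356.  59.]
[398.  57.]
[442.  57.]
[310.  36.]
```

View pics/w10.png

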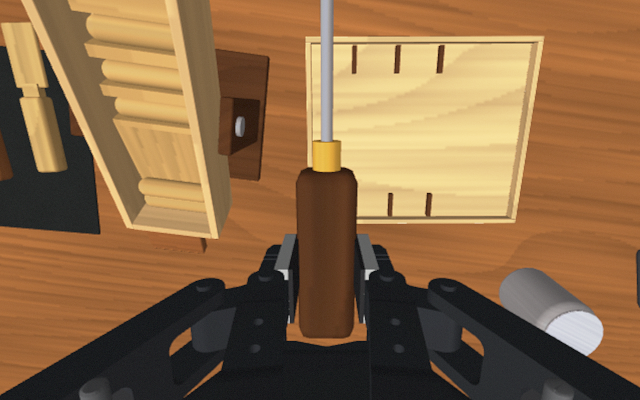

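The awl is held straight, and the ribs sit at (355,59), (397,59), (440,59), 1–2 px from predicted. All three pockets are full, with the rest in the channel. Lowering into lane 1.

servo_tool(commands=[0.0016, 0.0186, 0.07, 0, 0, 0, -1, 0, 0, 0.08, 0, 0, 0, -1, 0, 0, 0.08, 0, 0, 0, -1, 0, 0, 0.08, 0, 0, 0, -1, 0, 0, 0.08, 0, 0, 0, -1, 0, 0, 0.06, 0, 0, 0, -1, 0, 0, 0.03, 0, 0, 0, -1, 0, 0, 0.015, 0, 0, 0, -1, 0, 0, 0, 0, 0, 0, -1, 0, 0, 0, 0, 0, 0, -1])

```text
t: 35.03
tcp_pos: [0.5364, -0.1899, 0.031]
tool_rot: [0.998, 0.069, 0.0, 0.0]
force: [0.7, -0.2, -0.5]
finger_gap: 0.284
gripper_force: 70.4
```

servo_tool(commands=[0, 0, 0.006, 0, 0, 0, -1, 0, 0, 0.006, 0, 0, 0, -1, 0, 0, 0.006, 0, 0, 0, -1, 0, 0, 0.006, 0, 0, 0, -1, 0, 0, 0.004, 0, 0, 0, -1, 0, 0, 0, 0, 0, 0, -1])

```text
t: 35.53
tcp_pos: [0.5355, -0.1899, 0.0163]
tool_rot: [0.998, 0.069, -0.0, -0.0]
force: [0.2, 0.2, -0.8]
finger_gap: 0.284
gripper_force: 70.4
```

```bash
python3 - <<'E'
from h import *
s=manip.sense();print(s['finger_gap'],s['gripper_force'],s['force'])
delta([.535,-.190,.013],np.radians(7.8))
w=manip.snapshot('wrist');cv2.imwrite('pics/w11.png',w['img'][:,:,::-1])
E
```

```text
0.2840937765066957 70.4300308227539 [ 0.21639068  0.2023299  -0.84838679]
t 35.53 tcp [ 0.5355 -0.1899  0.0163] shift/500 [-0.0009  0.      0.0065] rot/360 [-0.0001  0.0001  0.0002]
```

View pics/w11.png

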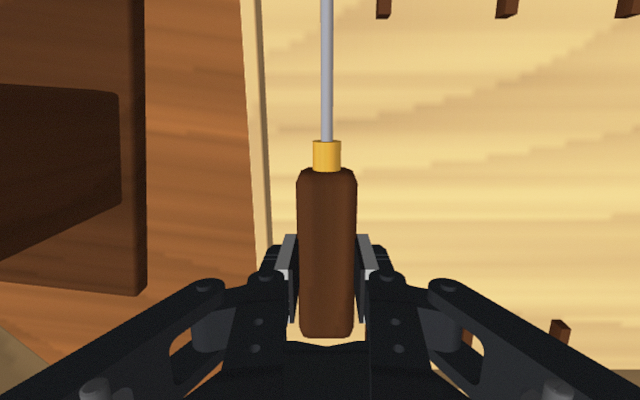

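The awl sits midway between the rim (268) and rib (377), with nothing touching. Lower, release, lift.

servo_tool(commands=[0, 0, 0.004, 0, 0, 0, -1, 0, 0, 0.004, 0, 0, 0, -1, 0, 0, 0, 0, 0, 0, -0.25, 0, 0, 0, 0, 0, 0, -0.25, 0, 0, 0, 0, 0, 0, -0.25, 0, 0, -0.01, 0, 0, 0, -0.25, 0, 0, -0.02, 0, 0, 0, -0.25, 0, 0, -0.04, 0, 0, 0, 0, 0, 0, -0.08, 0, 0, 0, 0, 0, 0, -0.08, 0, 0, 0, 0, 0, 0, -0.08, 0, 0, 0.0217, 0.2, 0, 0, -0.08, 0, 0, 0, 0.2])

```text
t: 36.58
tcp_pos: [0.535, -0.1891, 0.2102]
tool_rot: [1.0, 0.004, -0.0, -0.0]
force: [0.6, 0.4, -0.1]
finger_gap: 0.596
gripper_force: 0.0
```

servo_tool(commands=[0, -0.03, -0.08, 0, 0, 0, 0.2, 0, -0.08, -0.02, 0, 0, 0, 0.2, 0, -0.08, 0, 0, 0, 0, 0.2, 0, -0.08, 0, 0, 0, 0, 0.2, 0, -0.08, 0, 0, 0, 0, 0.2, -0.01, -0.08, 0, 0, 0, 0, 0.2, -0.03, -0.07, 0, 0, 0, 0, 0.2, -0.04, -0.07, 0, 0, 0, 0, 0.2, -0.04, -0.07, 0, 0, 0, 0, 0.2, -0.04, -0.07, 0, 0, 0, 0, 0.2, -0.04, -0.07, 0, 0, 0, 0, 0.2, -0.04, -0.06, 0, 0, 0, 0, 0.2])

```text
t: 37.58
tcp_pos: [0.4082, 0.23, 0.2575]
tool_rot: [1.0, 0.007, 0.0, -0.001]
force: [1.0, 0.4, 0.6]
finger_gap: 0.598
gripper_force: 0.0
```

```bash
python3 - <<'E'
from h import *
s=manip.sense();print(s['tcp_pos'],s['tool_rot'],s['t'])
w=manip.snapshot('wrist')
for q in ['chisel_grip','spatula_grip','mallet_grip']: tool(w,q)
p=manip.snapshot('scene');tool(p,'awl_grip');tool(p,'chisel_grip')
E
```

```text
[0.40823326 0.23004817 0.2574804 ] [ 9.99978232e-01  6.57489651e-03  1.59222089e-04 -5.29513205e-04] 37.5833
chisel_grip 0.83 box [300   2  39 126] L 0.13 yaw 9.8 grip from butt [0.4963 0.2364] from tip [0.4568 0.2296]
spatula_grip 0.66 box [363   0  43 110] L 0.112 yaw 8.4 grip from butt [0.5169 0.1648] from tip [0.4591 0.1562]
awl_grip 0.63 box [300 181  14   8] L 0.049 yaw 90.1 grip from butt [0.4532 0.0345] from tip [ 0.4533 -0.0611]
chisel_grip 0.5 box [347 149  40  24] L 0.168 yaw 10.0 grip from butt [0.4918 0.2366] from tip [0.4901 0.2363]
```

servo_tool(commands=[0.058, -0.0034, 0.05, 0, 0, 0, 0.05, 0.058, -0.0034, 0.05, 0, 0, 0, 0.05, 0.058, -0.0034, 0.05, 0, 0, 0, 0.05, 0, 0, 0.07, 0, 0, -0.0135, 0.05, 0, 0, 0.07, 0, 0, -0.0135, 0.05, 0, 0, 0.07, 0, 0, 0, 0.05, 0, 0, 0.06, 0, 0, 0, 0.05, 0, 0, 0.01, 0, 0, 0, 0.05, 0, 0, 0, 0, 0, 0, 0.05, 0, 0, 0, 0, 0, 0, 0.05])

```text
t: 38.77
tcp_pos: [0.4985, 0.2336, 0.0422]
tool_rot: [0.996, 0.09, 0.001, -0.0]
force: [-0.1, 0.4, 0.3]
finger_gap: 0.523
gripper_force: 0.0
```

```bash
python3 - <<'E'
from h import *
w=manip.snapshot('wrist');tool(w,'chisel_grip')
delta([.4945,.2363,.007],np.radians(10.5))
E
```

```text
chisel_grip 0.59 box [293   2  56 310] L 0.164 yaw 9.9 grip from butt [0.4924 0.236 ] from tip [0.4862 0.2349]
t 38.87 tcp [0.4992 0.2343 0.0435] shift/500 [-0.0088 -0.0056  0.073 ] rot/360 [-0.     -0.0007 -0.0003]
```

servo_tool(commands=[-0.01, -0.005, 0, 0, 0, 0, 0.05, 0, 0, 0.03, 0, 0, 0, 0.05, 0, 0, 0.03, 0, 0, 0, 0.05, 0, 0, 0.01, 0, 0, 0, 0.05, 0, 0, 0, 0, 0, 0, 0.05, 0, 0, 0, 0, 0, 0, -1, 0, 0, 0, 0, 0, 0, -1, 0, 0, 0, 0, 0, 0, -1, 0, 0, 0, 0, 0, 0, -1, 0, 0, 0, 0, 0, 0, -1], force=80)

```text
t: 39.7
tcp_pos: [0.4925, 0.2361, 0.0079]
tool_rot: [0.996, 0.091, 0.001, -0.0]
force: [-1.2, 0.2, 6.6]
finger_gap: 0.324
gripper_force: 81.0
```

servo_tool(commands=[0, 0, -0.04, 0, 0, 0, -1, 0, 0, -0.06, 0, 0, 0, -1, 0, 0, -0.08, 0, 0, 0.014, -1, 0, 0, -0.08, 0, 0, 0.014, -1, 0, 0, -0.08, 0, 0, 0, -1, 0, 0, -0.08, 0, 0, 0, -1, 0, 0, -0.08, 0, 0, 0, -1, 0, 0.03, -0.04, 0, 0, 0, -1, 0.01, 0.07, 0, 0, 0, 0, -1, 0.01, 0.08, 0, 0, 0, 0, -1, 0.01, 0.08, 0, 0, 0, 0, -1, 0.01, 0.08, 0, 0, 0, 0, -1])

```text
t: 40.7
tcp_pos: [0.5124, 0.0646, 0.2769]
tool_rot: [1.0, 0.004, 0.0, 0.0]
force: [0.9, 0.2, -1.2]
finger_gap: 0.319
gripper_force: 80.1
```

servo_tool(commands=[0.005, 0.075, 0, 0, 0, 0, -1, 0.005, 0.075, 0, 0, 0, 0, -1, 0.005, 0.075, 0, 0, 0, 0, -1, 0.005, 0.075, 0, 0, 0, 0, -1, 0.005, 0.075, 0, 0, 0, 0, -1, 0.005, 0.075, 0, 0, 0, 0, -1, 0.005, 0.075, 0, 0, 0, 0, -1, 0, 0.065, 0, 0, 0, 0, -1, 0, 0, 0.05, 0, 0, -0.0102, -1, 0, 0, 0.05, 0, 0, -0.0102, -1, 0, 0, 0, 0, 0, 0, -1, 0, 0, 0, 0, 0, 0, -1])

```text
t: 41.7
tcp_pos: [0.531, -0.2282, 0.2253]
tool_rot: [0.998, 0.066, -0.002, -0.001]
force: [1.4, 0.2, -0.3]
finger_gap: 0.315
gripper_force: 80.1
```

```bash
cat >> h.py <<'E'
def held(p,name):
    s=manip.sense();r=R.from_quat(s['tool_rot']);z=s['tcp_pos'][2]-.0
    SPEC[name]=(SPEC[name][0],z,SPEC[name][2]);tool(p,name)
    print('tool yaw',round(np.degrees(np.arctan2(*r.apply([1,0,0])[1::-1])),2),'gap',s['finger_gap'])
E
python3 - <<'E'
from h import *
w=manip.snapshot('wrist');held(w,'chisel_grip')
delta([.535,-.238,.013],np.radians(7.8))
E
```

```text
chisel_grip 0.85 box [290   1  72 347] L 0.155 yaw 7.2 grip from butt [ 0.5256 -0.2287] from tip [ 0.5108 -0.2306]
tool yaw 7.64 gap 0.317800976579283
t 41.8 tcp [ 0.533  -0.2289  0.2277] shift/500 [0.0009 0.018  0.4294] rot/360 [ 0.0002 -0.0002 -0.0003]
```

servo_tool(commands=[0.008, 0.018, 0.06, 0, 0, 0, -1, 0, 0, 0.08, 0, 0, 0, -1, 0, 0, 0.08, 0, 0, 0, -1, 0, 0, 0.08, 0, 0, 0, -1, 0, 0, 0.05, 0, 0, 0, -1, 0, 0, 0.03, 0, 0, 0, -1, 0, 0, 0.02, 0, 0, 0, -1, 0, 0, 0.01, 0, 0, 0, -1, 0, 0, 0.006, 0, 0, 0, -1, 0, 0, 0, 0, 0, 0, -1, 0, 0, 0, 0, 0, 0, -1])

```text
t: 42.72
tcp_pos: [0.5387, -0.2379, 0.0199]
tool_rot: [0.998, 0.067, 0.001, 0.001]
force: [0.4, -0.4, -1.2]
finger_gap: 0.32
gripper_force: 80.2
```

```bash
python3 - <<'E'
from h import *
s=manip.sense();print(s['finger_gap'],s['gripper_force'],s['force'])
delta([.538,-.238,.013],np.radians(7.8))
E
```

```text
0.31965248500951854 80.15373587608337 [ 0.39666229 -0.43255483 -1.17872899]
t 42.72 tcp [ 0.5387 -0.2379  0.0199] shift/500 [-0.0014  0.0001  0.0138] rot/360 [ 0.0003 -0.0003 -0.0002]
```

servo_tool(commands=[0, 0, 0.005, 0, 0, 0, -1, 0, 0, 0.005, 0, 0, 0, -1, 0, 0, 0.004, 0, 0, 0, -1, 0, 0, 0, 0, 0, 0, -0.2, 0, 0, 0, 0, 0, 0, -0.2, 0, 0, 0, 0, 0, 0, -0.2, 0, 0, -0.01, 0, 0, 0, -0.2, 0, 0, -0.02, 0, 0, 0, -0.2, 0, 0, -0.05, 0, 0, 0, -0.2, 0, 0, -0.08, 0, 0, 0, 0.1, 0, 0, -0.08, 0, 0, 0.0217, 0.1, 0, 0, -0.08, 0, 0, 0, 0.1])

```text
t: 43.72
tcp_pos: [0.5372, -0.2371, 0.1739]
tool_rot: [1.0, 0.003, -0.0, -0.0]
force: [0.5, -0.5, 0.6]
finger_gap: 0.549
gripper_force: 0.0
```

servo_tool(commands=[0, -0.02, -0.08, 0, 0, 0, 0.1, 0, -0.07, -0.08, 0, 0, 0, 0.1, 0, -0.08, 0, 0, 0, 0, 0.1, 0, -0.08, 0, 0, 0, 0, 0.1, 0, -0.08, 0, 0, 0, 0, 0.1, -0.01, -0.08, 0, 0, 0, 0, 0.1, -0.05, -0.06, 0, 0, 0, 0, 0.1, -0.05, -0.06, 0, 0, 0, 0, 0.1, -0.05, -0.06, 0, 0, 0, 0, 0.1, -0.05, -0.06, 0, 0, 0, 0, 0.1, -0.05, -0.06, 0, 0, 0, 0, 0.1, 0, -0.06, 0, 0, 0, 0, 0.1])

```text
t: 44.72
tcp_pos: [0.3971, 0.1399, 0.2432]
tool_rot: [1.0, 0.005, -0.003, 0.0]
force: [-1.0, -1.7, 0.0]
finger_gap: 0.552
gripper_force: 0.0
```

```bash
python3 - <<'E'
from h import *
w=manip.snapshot('wrist')
for q in ['spatula_grip','mallet_grip']: tool(w,q)
p=manip.snapshot('scene');tool(p,'spatula_grip');tool(p,'awl_grip')
delta([.517,.1648,.006],np.radians(9))
E
```

```text
spatula_grip 0.85 box [283   0  40 100] L 0.092 yaw 9.0 grip from butt [0.517  0.1655] from tip [0.4404 0.1534]
mallet_grip 0.69 box [  1   0 124 168] L 0.159 yaw 5.5 grip from butt [0.4821 0.3965] from tip [0.4924 0.3975]
spatula_grip 0.75 box [336 162  42  24] L 0.169 yaw 7.5 grip from butt [0.5144 0.1659] from tip [0.5134 0.1658]
awl_grip 0.56 box [268 221  30  23] L 0.095 yaw 6.5 grip from butt [ 0.5291 -0.1889] from tip [ 0.4798 -0.1945]
t 45.02 tcp [0.4047 0.1382 0.2434] shift/500 [ 0.2244 -0.0514  0.4751] rot/360 [ 0.0001 -0.0002 -0.0236]
```

servo_tool(commands=[0.073, -0.018, 0.02, 0, 0, 0, 0.1, 0.073, -0.018, 0.02, 0, 0, 0, 0.1, 0.073, -0.018, 0.03, 0, 0, 0, 0.1, 0, 0, 0.07, 0, 0, -0.0118, 0.1, 0, 0, 0.07, 0, 0, -0.0118, 0.1, 0, 0, 0.08, 0, 0, 0, 0.1, 0, 0, 0.08, 0, 0, 0, 0.1, 0, 0, 0.03, 0, 0, 0, 0.1, 0, 0, 0, 0, 0, 0, 0.1, 0, 0, 0, 0, 0, 0, 0.1])

```text
t: 45.85
tcp_pos: [0.5135, 0.1655, 0.042]
tool_rot: [0.997, 0.078, -0.001, 0.0]
force: [0.0, -0.1, 0.8]
finger_gap: 0.554
gripper_force: 0.0
```

```bash
python3 - <<'E'
from h import *
w=manip.snapshot('wrist');tool(w,'spatula_grip')
delta([.5145,.1655,.006],np.radians(8.5))
E
```

```text
spatula_grip 0.72 box [288   0  80 303] L 0.159 yaw 9.0 grip from butt [0.5128 0.1645] from tip [0.502  0.1627]
spatula_grip 0.31 box [587 311  49  71] L 0.048 yaw 35.4 grip from butt [ 0.4769 -0.0189] from tip [ 0.3774 -0.0896]
t 45.95 tcp [0.5149 0.1662 0.0441] shift/500 [-0.0013  0.0013  0.0762] rot/360 [ 0.     -0.0005  0.0013]
```

servo_tool(commands=[0, 0.002, 0.01, 0, 0, 0, 0.1, 0, 0, 0.03, 0, 0, 0, 0.1, 0, 0, 0.03, 0, 0, 0, 0.1, 0, 0, 0.003, 0, 0, 0, 0.1, 0, 0, 0, 0, 0, 0, 0.1, 0, 0, 0, 0, 0, 0, -1, 0, 0, 0, 0, 0, 0, -1, 0, 0, 0, 0, 0, 0, -1, 0, 0, 0, 0, 0, 0, -1, 0, 0, 0, 0, 0, 0, -1], force=70)

```text
t: 46.78
tcp_pos: [0.5143, 0.1661, 0.0078]
tool_rot: [0.997, 0.079, 0.001, -0.0]
force: [-1.5, -0.0, 6.2]
finger_gap: 0.283
gripper_force: 70.8
```

servo_tool(commands=[0, 0, -0.04, 0, 0, 0, -1, 0, 0, -0.06, 0, 0, 0, -1, 0, 0, -0.08, 0, 0, 0.0125, -1, 0, 0, -0.08, 0, 0, 0.0125, -1, 0, 0, -0.08, 0, 0, 0, -1, 0, 0, -0.08, 0, 0, 0, -1, 0, 0, -0.08, 0, 0, 0, -1, 0, 0, -0.05, 0, 0, 0, -1, 0.004, 0.05, 0, 0, 0, 0, -1, 0.004, 0.08, 0, 0, 0, 0, -1, 0.004, 0.08, 0, 0, 0, 0, -1, 0.004, 0.08, 0, 0, 0, 0, -1])

```text
t: 47.78
tcp_pos: [0.5209, 0.02, 0.2821]
tool_rot: [1.0, 0.001, 0.001, 0.0]
force: [1.3, 0.1, -0.7]
finger_gap: 0.282
gripper_force: 69.9
```

```bash
python3 - <<'E'
from h import *
delta([.538,-.288,.013],np.radians(7.8));print(manip.sense()['finger_gap'])
E
```

```text
t 47.78 tcp [0.5209 0.02   0.2821] shift/500 [0.032  0.6159 0.5384] rot/360 [ 0.     -0.0002 -0.0212]
0.2824899188919057
```

servo_tool(commands=[0.006, 0.08, 0, 0, 0, 0, -1, 0.006, 0.08, 0, 0, 0, 0, -1, 0.006, 0.08, 0, 0, 0, 0, -1, 0.006, 0.08, 0, 0, 0, 0, -1, 0.006, 0.08, 0, 0, 0, 0, -1, 0.006, 0.08, 0, 0, 0, 0, -1, 0, 0.08, 0, 0, 0, 0, -1, 0, 0.04, 0.02, 0, 0, 0, -1, 0, 0, 0.06, 0, 0, -0.0106, -1, 0, 0, 0.05, 0, 0, -0.0106, -1, 0, 0, 0, 0, 0, 0, -1, 0, 0, 0, 0, 0, 0, -1])

```text
t: 48.78
tcp_pos: [0.5386, -0.2783, 0.2153]
tool_rot: [0.998, 0.066, -0.001, -0.001]
force: [1.1, 0.4, -0.5]
finger_gap: 0.284
gripper_force: 69.9
```

```bash
python3 - <<'E'
from h import *
w=manip.snapshot('wrist');held(w,'spatula_grip');tool(w,'chisel_grip')
delta([.542,-.288,.013],np.radians(7.8))
E
```

```text
spatula_grip 0.85 box [280   0 101 350] L 0.154 yaw 7.5 grip from butt [ 0.534  -0.2787] from tip [ 0.5186 -0.2807]
tool yaw 7.61 gap 0.28806101427528075
chisel_grip 0.73 box [271  31  33 174] L 0.171 yaw 2.1 grip from butt [ 0.538  -0.2342] from tip [ 0.539  -0.2342]
t 48.93 tcp [ 0.5408 -0.2794  0.2184] shift/500 [-0.0011  0.0163  0.4109] rot/360 [ 0.0004 -0.0004 -0.0004]
```

servo_tool(commands=[-0.001, 0.0165, 0.06, 0, 0, 0, -1, 0, 0, 0.08, 0, 0, 0, -1, 0, 0, 0.08, 0, 0, 0, -1, 0, 0, 0.08, 0, 0, 0, -1, 0, 0, 0.05, 0, 0, 0, -1, 0, 0, 0.03, 0, 0, 0, -1, 0, 0, 0.015, 0, 0, 0, -1, 0, 0, 0, 0, 0, 0, -1, 0, 0, 0, 0, 0, 0, -1])

```text
t: 49.68
tcp_pos: [0.5416, -0.288, 0.0203]
tool_rot: [0.998, 0.067, 0.001, 0.001]
force: [0.0, -0.4, 0.6]
finger_gap: 0.285
gripper_force: 69.9
```

```bash
python3 - <<'E'
from h import *
s=manip.sense();print(s['finger_gap'],s['gripper_force'],s['force'])
delta([.542,-.288,.013],np.radians(7.8))
E
```

```text
0.2853194564632999 69.86041903495789 [ 0.03693587 -0.37978629  0.57575159]
t 49.68 tcp [ 0.5416 -0.288   0.0203] shift/500 [0.0007 0.0001 0.0146] rot/360 [ 0.0003 -0.0003 -0.0003]
```

servo_tool(commands=[0, 0, 0.005, 0, 0, 0, -1, 0, 0, 0.005, 0, 0, 0, -1, 0, 0, 0.005, 0, 0, 0, -1, 0, 0, 0, 0, 0, 0, -0.25, 0, 0, 0, 0, 0, 0, -0.25, 0, 0, 0, 0, 0, 0, -0.25, 0, 0, -0.01, 0, 0, 0, -0.25, 0, 0, -0.02, 0, 0, 0, -0.25, 0, 0, -0.05, 0, 0, 0, -0.25, 0, 0, -0.08, 0, 0, 0, 0.1, 0, 0, -0.08, 0, 0, 0.0217, 0.1, 0, 0, -0.08, 0, 0, 0, 0.1])

```text
t: 50.68
tcp_pos: [0.54, -0.287, 0.1737]
tool_rot: [1.0, 0.002, -0.0, -0.0]
force: [0.6, -0.6, -0.7]
finger_gap: 0.553
gripper_force: 0.0
```

servo_tool(commands=[-0.06, 0, -0.06, 0, 0, 0, 0.1, -0.06, 0, -0.06, 0, 0, 0, 0.1, -0.04, 0, -0.06, 0, 0, 0, 0.1, -0.04, 0, -0.03, 0, 0, 0, 0.1, 0, 0, 0, 0, 0, 0, 0.1, 0, 0, 0, 0, 0, 0, 0.1])

```text
t: 51.18
tcp_pos: [0.4412, -0.2885, 0.2773]
tool_rot: [1.0, 0.004, 0.002, 0.001]
force: [-0.0, -0.5, -0.7]
finger_gap: 0.547
gripper_force: 0.0
```

```bash
python3 - <<'E'
from h import *
print(manip.sense()['tcp_pos'],manip.sense()['t'])
w=manip.snapshot('wrist')
cv2.imwrite('pics/w13.png',w['img'][:,:,::-1])
for q,z in [('awl_grip',.016),('chisel_grip',.017),('spatula_grip',.016)]:
    SPEC[q]=(SPEC[q][0],z,SPEC[q][2]);tool(w,q)
E
```

```text
[ 0.44123675 -0.28849662  0.27729526] 51.1833
awl_grip 0.7 box [263   0  36 114] L 0.122 yaw 6.8 grip from butt [ 0.5367 -0.237 ] from tip [ 0.5142 -0.2397]
awl_grip 0.65 box [224   0  34 119] L 0.122 yaw 8.0 grip from butt [ 0.5357 -0.1896] from tip [ 0.5127 -0.1928]
chisel_grip 0.85 box [266   1  35 113] L 0.122 yaw 6.7 grip from butt [ 0.5418 -0.2366] from tip [ 0.494  -0.2422]
spatula_grip 0.6 box [299   0  44 117] L 0.122 yaw 7.5 grip from butt [ 0.5441 -0.2872] from tip [ 0.4961 -0.2935]
```

View pics/w13.png

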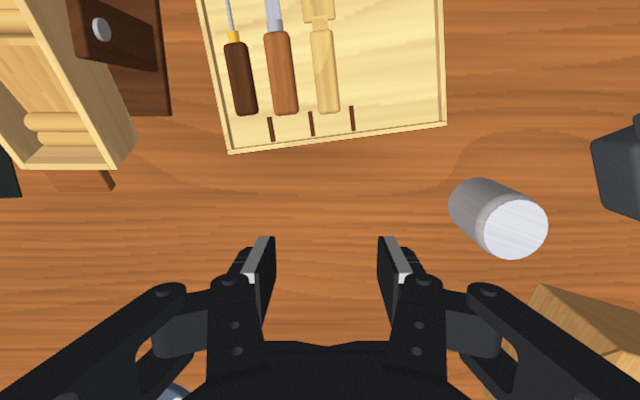

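All three tools lie in their lanes, handles towards the robot (awl (240,80), chisel (282,75), spatula (325,75)). On to the mallet.

servo_tool(commands=[-0.005, -0.05, -0.02, 0, 0, 0, 0.2, -0.005, -0.08, 0, 0, 0, 0, 0.2, -0.005, -0.08, 0, 0, 0, 0, 0.2, -0.005, -0.08, 0, 0, 0, 0, 0.2, -0.005, -0.08, 0, 0, 0, 0, 0.2, -0.005, -0.08, 0, 0, 0, 0, 0.2, -0.005, -0.08, 0, 0, 0, 0, 0.2, -0.005, -0.08, 0, 0, 0, 0, 0.2, -0.005, -0.08, 0, 0, 0, 0, 0.2, -0.005, -0.08, 0, 0, 0, 0, 0.2, -0.005, -0.08, 0, 0, 0, 0, 0.2, -0.005, -0.08, 0, 0, 0, 0, 0.2])

```text
t: 52.38
tcp_pos: [0.4067, 0.179, 0.2843]
tool_rot: [1.0, 0.005, -0.001, 0.0]
force: [0.8, -0.7, -0.1]
finger_gap: 0.602
gripper_force: 0.0
```

servo_tool(commands=[0, -0.08, 0, 0, 0, 0, 0.2, 0, -0.08, 0, 0, 0, 0, 0.2, 0, -0.08, 0, 0, 0, 0, 0.2, 0, -0.08, 0, 0, 0, 0, 0.2, 0, -0.06, 0, 0, 0, 0, 0.2, 0, 0, 0, 0, 0, 0, 0.2, 0, 0, 0, 0, 0, 0, 0.2])

```text
t: 52.97
tcp_pos: [0.4047, 0.3683, 0.2835]
tool_rot: [1.0, 0.007, -0.001, 0.001]
force: [0.2, -0.5, 0.2]
finger_gap: 0.597
gripper_force: 0.0
```

```bash
python3 - <<'E'
from h import *
w=manip.snapshot('wrist')
for z in (.03,.04): SPEC['mallet_grip']=(.064,z,.085);tool(w,'mallet_grip')
delta([.484,.397,.06],np.radians(5.5))
E
```

```text
mallet_grip 0.58 box [256  18  82 154] L 0.161 yaw 5.4 grip from butt [0.4821 0.3967] from tip [0.494  0.3978]
mallet_grip 0.58 box [256  18  82 154] L 0.157 yaw 5.3 grip from butt [0.484  0.3961] from tip [0.4919 0.3969]
t 53.12 tcp [0.4051 0.3657 0.2844] shift/500 [ 0.1591 -0.062   0.4483] rot/360 [ 0.0002  0.0003 -0.0139]
```

servo_tool(commands=[0.08, -0.03, 0.02, 0, 0, 0, 0.2, 0.08, -0.03, 0.02, 0, 0, 0, 0.2, 0, 0, 0.06, 0, 0, -0.0135, 0.2, 0, 0, 0.07, 0, 0, 0, 0.2, 0, 0, 0.07, 0, 0, 0, 0.2, 0, 0, 0.07, 0, 0, 0, 0.2, 0, 0, 0.06, 0, 0, 0, 0.2, 0, 0, 0, 0, 0, 0, 0.2, 0, 0, 0, 0, 0, 0, 0.2])

```text
t: 53.87
tcp_pos: [0.4806, 0.3938, 0.1]
tool_rot: [0.999, 0.046, -0.002, 0.001]
force: [0.2, 0.0, 0.1]
finger_gap: 0.596
gripper_force: 0.0
```

```bash
python3 - <<'E'
from h import *
w=manip.snapshot('wrist');SPEC['mallet_grip']=(.064,.035,.085);tool(w,'mallet_grip')
delta([.485,.3965,.009],np.radians(5.4))
E
```

```text
mallet_grip 0.6 box [248  84 147 236] L 0.159 yaw 5.0 grip from butt [0.4823 0.3966] from tip [0.4928 0.3975]
t 53.97 tcp [0.4829 0.3957 0.1033] shift/500 [ 0.0038 -0.0009  0.1886] rot/360 [-0.0002 -0.0005 -0.0002]
```

servo_tool(commands=[0.003, -0.002, 0.05, 0, 0, 0, 0.2, 0, 0, 0.05, 0, 0, 0, 0.2, 0, 0, 0.05, 0, 0, 0, 0.2, 0, 0, 0.035, 0, 0, 0, 0.2, 0, 0, 0.003, 0, 0, 0, 0.2, 0, 0, 0, 0, 0, 0, -1, 0, 0, 0, 0, 0, 0, -1, 0, 0, 0, 0, 0, 0, -1, 0, 0, 0, 0, 0, 0, -1, 0, 0, 0, 0, 0, 0, -1, 0, 0, 0, 0, 0, 0, -1], force=110)

```text
t: 54.88
tcp_pos: [0.4844, 0.3977, 0.0101]
tool_rot: [0.999, 0.047, 0.002, -0.001]
force: [-1.5, -0.7, 7.4]
finger_gap: 0.259
gripper_force: 107.7
```

servo_tool(commands=[0, 0, -0.02, 0, 0, 0, -1, 0, 0, -0.04, 0, 0, 0, -1, 0, 0, -0.06, 0, 0, 0.014, -1, 0, 0, -0.08, 0, 0, 0, -1, 0, 0, -0.08, 0, 0, 0, -1, 0, 0, -0.08, 0, 0, 0, -1, 0, 0, -0.08, 0, 0, 0, -1, 0, 0, -0.08, 0, 0, 0, -1, 0, 0, -0.04, 0, 0, 0, -1, 0, 0, 0, 0, 0, 0, -1])

```text
t: 55.72
tcp_pos: [0.4849, 0.3985, 0.2949]
tool_rot: [1.0, 0.003, 0.006, -0.003]
force: [1.0, 0.2, -1.5]
finger_gap: 0.26
gripper_force: 107.8
```

```bash
python3 - <<'E'
from h import *
s=manip.sense();print(s['finger_gap'],s['gripper_force'],s['force'],s['ft_torque'])
delta([.58,-.361,.3],0)
E
```

```text
0.26032030268867046 107.79420018196106 [ 1.03032166  0.19214763 -1.50592883] [ 0.02875974  0.06117727 -0.02257345]
t 55.72 tcp [0.4849 0.3985 0.2949] shift/500 [ 0.1809  1.52   -0.0184] rot/360 [-0.0011 -0.0019  0.001 ]
```

servo_tool(commands=[0.005, 0.04, 0, 0, 0, 0, -1, 0.012, 0.07, 0, 0, 0, 0, -1, 0.012, 0.075, 0, 0, 0, 0, -1, 0.012, 0.075, 0, 0, 0, 0, -1, 0.012, 0.075, 0, 0, 0, 0, -1, 0.012, 0.075, 0, 0, 0, 0, -1, 0.012, 0.075, 0, 0, 0, 0, -1, 0.012, 0.075, 0, 0, 0, 0, -1, 0.012, 0.075, 0, 0, 0, 0, -1, 0.012, 0.075, 0, 0, 0, 0, -1, 0.012, 0.075, 0, 0, 0, 0, -1, 0.012, 0.075, 0, 0, 0, 0, -1])

```text
t: 56.72
tcp_pos: [0.552, -0.0341, 0.2858]
tool_rot: [1.0, 0.003, -0.002, -0.001]
force: [1.2, 1.3, -1.5]
finger_gap: 0.259
gripper_force: 108.1
```

servo_tool(commands=[0.012, 0.075, 0, 0, 0, 0, -1, 0.012, 0.075, 0, 0, 0, 0, -1, 0.012, 0.075, 0, 0, 0, 0, -1, 0.012, 0.075, 0, 0, 0, 0, -1, 0.012, 0.075, 0, 0, 0, 0, -1, 0.012, 0.075, 0, 0, 0, 0, -1, 0.012, 0.07, 0, 0, 0, 0, -1, 0.01, 0.06, 0, 0, 0, 0, -1, 0, 0.03, 0, 0, 0, -0.011, -1, 0, 0, 0.03, 0, 0, -0.011, -1, 0, 0, 0, 0, 0, 0, -1, 0, 0, 0, 0, 0, 0, -1])

```text
t: 57.72
tcp_pos: [0.6007, -0.3362, 0.2695]
tool_rot: [0.997, 0.071, -0.002, -0.002]
force: [0.5, 1.0, -2.9]
finger_gap: 0.259
gripper_force: 108.3
```

```bash
python3 - <<'E'
from h import *
s=manip.sense();print(s['finger_gap'],s['gripper_force'])
w=manip.snapshot('wrist');held(w,'mallet_grip')
delta([.600,-.361,.014],np.radians(7.8))
E
```

```text
0.25871426895087374 108.29017996788025
mallet_grip 0.56 box [192  82 270 267] L 0.117 yaw -103.0 grip from butt [ 0.6209 -0.3563] from tip [ 0.6281 -0.3251]
tool yaw 8.18 gap 0.25752740797497314
t 57.82 tcp [ 0.6021 -0.3364  0.2718] shift/500 [-0.0105  0.049   0.5155] rot/360 [-0.0002  0.0002  0.0012]
```

servo_tool(commands=[-0.005, 0.025, 0.03, 0, 0, 0.001, -1, -0.0055, 0.024, 0.06, 0, 0, 0, -1, 0, 0, 0.08, 0, 0, 0, -1, 0, 0, 0.08, 0, 0, 0, -1, 0, 0, 0.08, 0, 0, 0, -1, 0, 0, 0.08, 0, 0, 0, -1, 0, 0, 0.05, 0, 0, 0, -1, 0, 0, 0.03, 0, 0, 0, -1, 0, 0, 0.01, 0, 0, 0, -1, 0, 0, 0, 0, 0, 0, -1, 0, 0, 0, 0, 0, 0, -1])

```text
t: 58.73
tcp_pos: [0.602, -0.3636, 0.024]
tool_rot: [0.998, 0.069, 0.001, 0.001]
force: [-0.2, -1.2, -1.9]
finger_gap: 0.263
gripper_force: 108.3
```

```bash
python3 - <<'E'
from h import *
s=manip.sense();print(s['finger_gap'],s['gripper_force'],s['force'])
delta([.600,-.361,.013],np.radians(7.8))
E
```

```text
0.26316570531562833 108.25018644332886 [-0.17542419 -1.23647681 -1.89378746]
t 58.73 tcp [ 0.602  -0.3636  0.024 ] shift/500 [-0.0032 -0.0057  0.0219] rot/360 [ 0.0004 -0.0004  0.0003]
```

servo_tool(commands=[-0.003, -0.0055, 0, 0, 0, 0, -1, 0, 0, 0.008, 0, 0, 0, -1, 0, 0, 0.007, 0, 0, 0, -1, 0, 0, 0.005, 0, 0, 0, -1, 0, 0, 0.002, 0, 0, 0, -1, 0, 0, 0, 0, 0, 0, -1])

```text
t: 59.23
tcp_pos: [0.5991, -0.3602, 0.0133]
tool_rot: [0.998, 0.069, 0.0, 0.0]
force: [-1.5, 1.7, 6.6]
finger_gap: 0.26
gripper_force: 109.4
```

servo_tool(commands=[0, 0, 0, 0, 0, 0, 0, 0, 0, 0, 0, 0, 0, 0, 0, 0, 0, 0, 0, 0, 0, 0, 0, 0, 0, 0, 0, 0, 0, 0, -0.01, 0, 0, 0, 0, 0, 0, -0.03, 0, 0, 0, 0, 0, 0, -0.06, 0, 0, 0, 0, 0, 0, -0.08, 0, 0, 0, 0, 0, 0, -0.08, 0, 0, 0, 0, 0, 0, -0.08, 0, 0, 0, 0, -0.06, 0, -0.06, 0, 0, 0, 0, -0.08, 0, -0.02, 0, 0, 0, 0])

```text
t: 60.23
tcp_pos: [0.5345, -0.3717, 0.2286]
tool_rot: [0.997, 0.071, 0.006, 0.006]
force: [-0.8, -2.1, 0.8]
finger_gap: 0.5
gripper_force: 0.0
```

servo_tool(commands=[-0.07, 0, -0.04, 0, 0, 0, 0, -0.07, 0, -0.04, 0, 0, 0, 0, -0.06, 0, -0.02, 0, 0, 0, 0, -0.02, 0, 0, 0, 0, 0, 0, 0, 0, 0, 0, 0, 0, 0, 0, 0, 0, 0, 0, 0, 0])

```text
t: 60.73
tcp_pos: [0.4213, -0.3847, 0.2714]
tool_rot: [0.998, 0.068, 0.001, 0.0]
force: [-0.3, -0.7, -0.1]
finger_gap: 0.495
gripper_force: 0.0
```

```bash
python3 - <<'E'
from h import *
print(manip.sense()['tcp_pos'],manip.sense()['t'],manip.sense()['force'])
w=manip.snapshot('wrist')
for q,z in [('awl_grip',.016),('chisel_grip',.017),('spatula_grip',.016),('mallet_grip',.033)]:
    SPEC[q]=(SPEC[q][0],z,SPEC[q][2]);tool(w,q)
a=manip.snapshot('side')['img'][130:260,250:410,::-1];b=manip.snapshot('scene')['img'][145:325,200:400,::-1]
c=np.zeros((600,800,3),np.uint8);c[:270,:332]=cv2.resize(a,(332,270),interpolation=2);c[:270,340:640]=cv2.resize(b,(300,270),interpolation=2)
c[270:,:528]=cv2.resize(w['img'][:,:,::-1],(528,330));cv2.imwrite('pics/f.png',c)
E
```

```text
[ 0.42129948 -0.38469533  0.27139008] 60.7333 [-0.27676561 -0.72030139 -0.13404389]
awl_grip 0.95 box [147   0  36  78] L 0.076 yaw 7.9 grip from butt [ 0.5352 -0.1892] from tip [ 0.4673 -0.1986]
chisel_grip 0.63 box [190   0  34  79] L 0.082 yaw 7.3 grip from butt [ 0.5412 -0.236 ] from tip [ 0.4536 -0.2472]
chisel_grip 0.6 box [368 174  86  83] L 0.118 yaw 49.8 grip from butt [ 0.3607 -0.5137] from tip [ 0.327  -0.5536]
spatula_grip 0.83 box [240   0  31  86] L 0.086 yaw 7.1 grip from butt [ 0.5438 -0.2867] from tip [ 0.4608 -0.2971]
mallet_grip 0.71 box [314   0  25  88] L 0.081 yaw 7.1 grip from butt [ 0.5954 -0.3607] from tip [ 0.5276 -0.3692]
```

View pics/f.png

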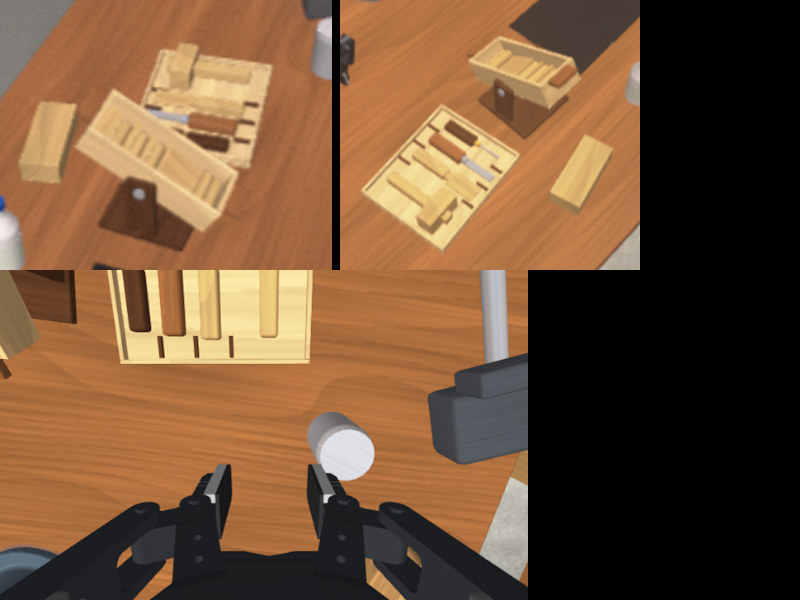

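All four tools lie in their lanes with handles towards the robot. Three pockets are full, the rest are in the channel, the board is tipped near-end down, and the gripper is clear.

```bash
python3 -c "
from station import manip
print(manip.sign_off())"
```

```text
the job is handed in; nothing more can be done
None
```

The job is handed in: each of the three pockets holds a dowel, the two left over are in the channel with the board tipped back, and the awl, chisel, spatula and mallet lie in their own lanes with handles towards the robot; the sign-off returned no verdict.

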